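# Seat the edge strip on a steel channel with a hand roller

### The job

Without lifting it, push the long steel channel across the bench until its far side lies flat against the fixed fence, its whole length backed by the fence. Then take the hand roller from its rest and roll it along the strip on the channel with firm pressure, from one end to the other, until all six sections are fully down; press the sections only with the roller, not with the fingers. Finally stand the roller back upright on its rest, with the channel still against the fence, and leave the other things on the bench where they are.

Things in the scene. Friction and masses are not known exactly. Their poses are not given: they have to be found in the camera images.
- channel: long dark steel channel, open side down: 70 wide (its x) x 200 long (its y) x 45 high, walls 4 thick, about 0.85 kg in all, loose on the bench. Origin under its centre; z up. Its +x side wall faces the fence, its -x side wall faces the robot. Along the -x edge of its top runs the six-section grey strip.
- strip_mid (a point): centre of the grey strip on the channel: 18 towards -x from the channel's centre, 48 above the bench, which is the strip's top once fully down. Axes as the channel. The strip is 29 wide, 197 long along y: six sections 32 long, centres at y = -82.5, -49.5, -16.5, 16.5, 49.5, 82.5. Proud sections have tops about 53 above the bench, 8 above the channel's top face; fully down, 3 above it.
- section1 (a joint): strip section 1 of 6 (counted from the channel's -y end): how far it has been pressed down, m; 0 standing proud, 0.005 fully down against its stop. Takes about 5 N to move and stays where it is left.
- section2 (a joint): strip section 2 of 6 (counted from the channel's -y end): how far it has been pressed down, m; 0 standing proud, 0.005 fully down against its stop. Takes about 5 N to move and stays where it is left.
- section3 (a joint): strip section 3 of 6 (counted from the channel's -y end): how far it has been pressed down, m; 0 standing proud, 0.005 fully down against its stop. Takes about 5 N to move and stays where it is left.
- section4 (a joint): strip section 4 of 6 (counted from the channel's -y end): how far it has been pressed down, m; 0 standing proud, 0.005 fully down against its stop. Takes about 5 N to move and stays where it is left.
- section5 (a joint): strip section 5 of 6 (counted from the channel's -y end): how far it has been pressed down, m; 0 standing proud, 0.005 fully down against its stop. Takes about 5 N to move and stays where it is left.
- section6 (a joint): strip section 6 of 6 (counted from the channel's -y end): how far it has been pressed down, m; 0 standing proud, 0.005 fully down against its stop. Takes about 5 N to move and stays where it is left.
- fence: fixed straight steel angle bar, 320 long (its y), upright plate 30 high. Origin at bench level in the middle of its front face; x points away from the robot, into the fence. With the channel flat against it the channel's origin is 35 in front of this face.
- roller_grip (a point): hand roller, 158 tall, 0.5 kg, upright on its rest. This point: centre of its upright wooden handle, 28 (x) x 40 (y) x 70 tall. x is the rolling direction, y the axle, z up; front and back alike. From 45 below this point down there is a steel fork, 44 (x) x 50 (y), with side feet 60 long, 66 over all in y. The wheel is straight below the handle, its lowest point 123 below this point.
- wheel (a joint): turn of the roller's wheel about its axle, rad, 0 at the start, free both ways (25 mm of rolling per rad). The wheel has 50 diameter, is 26 wide and reaches 14 below the undersides of the fork's feet.
- rest: fixed aluminium rest, 100 x 100: a 6 thick base with two rails along its x, 24 high, with a 36 wide open-ended slot between. The roller stands with a fork foot on each rail, the wheel hanging in the slot (handle centre then 133 above the bench, over the rest's centre; either way round). Origin under its centre; x along the slot.
- bin: loose grey two-compartment plastic bin, 100 x 120 x 50; origin under its centre. Leave it alone.
- can: standing spray can, 66 diameter, about 190 tall; origin under its centre. Leave it alone.
- discs: flat stack of grinding discs with a centre hole, 120 diameter, 18 high; origin under its centre. Leave it alone.
- wrench: wrench lying flat, 180 long. Leave it alone.
There are look-alikes about, which are no part of the job. What is shaped like the channel but blue or red is not meant.

How it is judged:
On the way, in this order (a step that is already met when the one before it is completed fails the run):
1. the channel lies flat against the fence (x of channel in the frame of fence above -0.041 m and y of channel in the frame of fence between -0.06 and 0.06 m and angle between the x axis of channel and the x axis of fence, either way round below 0.05 rad), for 0.2 s.
2. the roller is lifted off its rest (z of roller_grip in the frame of rest above 0.16 m), for 0.2 s.
3. the roller's wheel, pressed on the channel's strip, has turned at least 1.2 rad (30 mm of rolling) (contact force between roller and channel above 2 N and (value of joint wheel above 1.2 rad or value of joint wheel below -1.2 rad)), for 0.05 s.
4. all six sections are fully down (value of joint each of section1, section2, section3, section4, section5, section6 above 0.0038 m), for 0.2 s.
At the end, for the whole second after the job is handed in: Channel against the fence (within 6 mm, 0.05 rad, within 60 mm of its middle), all six sections down (at least 3.8 of 5 mm), roller upright on its rest (handle within 40 mm of its centre, height within 6 mm, tilt under 0.1 rad); both at rest (all of step 1 and all of step 4 and horizontal distance between roller_grip and rest below 0.04 m and z of roller_grip in the frame of rest between 0.127 and 0.139 m and angle between roller_grip's own z axis and vertical below 0.1 rad and linear speed of each of roller, channel below 0.02 m/s); the robot touches nothing.
It fails at once if a strip section is pushed down with the fingers ((value of joint section1 between 0.002 and 0.0045 m and velocity of joint section1 above 0.003 m/s and contact force between the fingers and channel above 2 N) or (value of joint section2 between 0.002 and 0.0045 m and velocity of joint section2 above 0.003 m/s and contact force between the fingers and channel above 2 N) or (value of joint section3 between 0.002 and 0.0045 m and velocity of joint section3 above 0.003 m/s and contact force between the fingers and channel above 2 N) or (value of joint section4 between 0.002 and 0.0045 m and velocity of joint section4 above 0.003 m/s and contact force between the fingers and channel above 2 N) or (value of joint section5 between 0.002 and 0.0045 m and velocity of joint section5 above 0.003 m/s and contact force between the fingers and channel above 2 N) or (value of joint section6 between 0.002 and 0.0045 m and velocity of joint section6 above 0.003 m/s and contact force between the fingers and channel above 2 N)).
It fails at once if the channel is lifted off the bench (height (world z) of channel above 0.012 m).
It fails at once if another thing on the bench is shifted by more than 40 mm (distance of any of bin, can, discs, wrench from where it was at the start of the episode above 0.04 m).
It also fails if it takes over 59 s, if anything falls off the work surface, if the arm or the gripper's body presses on something with over 40 N, if the wrist force passes 120 N, or if a joint passes its speed limit or range.

### The arm

A 6-joint arm with a two-finger parallel gripper is mounted at the origin on the work surface. World frame = base frame: x ahead of the robot, y to its left, z up, the work surface at z = 0. Lengths are in m, angles in rad, forces in N, time in s.
With the tool pointing down it reaches from about 0.325 to 0.75 m from the base axis. Payload 7.6 kg.
Tool frame: the origin (TCP) lies between the finger pads; the fingertips stand 14 mm ahead of it and the grasp point (between the pads) lies 5 mm behind it; x points along the fingers, z is the direction in which the jaws open and shut, and the axes are right-handed (so a half turn about x gives the same grasp; the last joint's range is limited). The gripper opens to 85 mm and grips with 20 to 120 N. Pads are 22 mm wide; open, the fingers measure 114 mm over their backs; the gripper's body (76 mm by 85 mm) begins 54 mm behind the grasp point. The pads swing forward as they close: fully open they stand 13 mm farther back than shut.
Start: joints at [1.052, 0.052, 1.401, -0, 1.689, -0.07], TCP at [0.228, 0.473, 0.245] pointing down, gripper open.
Joint ranges: [-2.9, 2.9], [-0.91, 2.17], [0.12, 2.37], [-1.06, 4.2], [0.26, 2.73], [-2.93, 2.93]. Speed limits (rad/s): [2.57, 2.57, 3.01, 3.14, 3.14, 3.14].

### API

Orientations are given as [roll, pitch, yaw] about the fixed x, y, z axes, in that order (R = Rz(yaw) Ry(pitch) Rx(roll)).
In Python, from station import env, cams, order gives the robot as it stands.
- The arm moves only by the tool apply_moves, never from a script. Its argument "rows" is a list of rows, each a list of 5 numbers: the closure, from 0 (fully open) to 1 (shut), then the shift along the tool's x, y, z in mm, then the turn about the tool's x in rad. In form: [[hand, tx, ty, tz, yaw], ...]. A call has 1 to 8 rows; each row shifts and turns the pose as measured when the row begins, along the tool's axes as they then stand; what a row does not reach is not made up. A row lasts 1/8 s, in which the tool goes at most 62.5 mm and 10.7 degrees, less where a joint would pass 70% of its speed; a pose out of reach is approached as far as the arm can. A call is refused whole if a number of a shift passes 62.5 or a number of a turn 0.188, either way. A call with a gripper value outside its range is refused whole. The fingers move at their own pace and stop on an object; "squeeze" is the grip in N (left out, the last holds). Time passes only in rows, so rows that do not move let the fingers close. It gives the time, the measured TCP pose, the force and the opening at its end, in the units of the state.
- env.state(): the state, without advancing time (a new reading comes with each control period).
- cams.grab_frame(name): name is "side" or "top" or "wrist"; returns a dict with "color" (384x512x3 uint8, red, green, blue), "intrinsics" (3x3 intrinsics, pixels), "origin" and "orientation" of the camera in the world; the wrist camera has in their place "hand_eye" (4x4, takes a point from camera to tool coordinates, whose origin is the TCP and whose axes are the tool frame's). Camera axes: x right, y down, z forward; pixel columns grow to the right and rows downward; lengths in m; the calibration is good to about 2 mm. A picture is of the moment at which its call begins: read the wrist's pose just before it. There is no depth.
- order.close_job(): hands the job in, once; it reports no verdict.
The state is a dict: "clock": time; "joint_pos": joint angles; "qd": joint speeds; "effort": joint torques, N m; "tcp_pos": TCP position; "tool_rot": TCP orientation; "ft_force": force on the tool from outside, world axes, zero at the start; "torque": the same for the moment, N m; "width": finger opening in m.
Only numpy, scipy, OpenCV 4.12 (cv2) and the standard library are available. Lean on these libraries where they do the work, as an engineer would, in place of code of your own. Each camera call takes 0.05 s, during which the arm holds its last target.

## Working session

There is one attempt and no reset: what is moved stays moved. The work goes in short steps, Python scripts to look and compute and a tool call to move; the robot and the scene stay as the last step left them, time stands still between calls to the robot, and variables do not carry over. Pictures are saved under pics/ and viewed, and the job is handed in when it is done.

Besides the shell and the picture viewer there is one more tool, called after "Emit:" as name([rows], argument=value, ...), one row to a line, values as JSON. apply_moves: Moves the arm, as the interface text tells. Its arguments: {"type":"object","properties":{"rows":{"type":"array"},"squeeze":{"type":"number"}},"required":["rows"]}

```bash
ls; mkdir -p pics; python3 - <<'E'
from station import env,cams
import cv2
print(env.state())
for n in ["side","top","wrist"]:
    f=cams.grab_frame(n)
    cv2.imwrite(f"pics/{n}0.png",f["color"][:,:,::-1])
    for k in f:
        if k!="color": print(n,k,f[k])
E
```

```text
pics
{'clock': 0.0, 'joint_pos': array([ 1.05167092e+00,  5.28780121e-02,  1.40172468e+00, -3.48649481e-06,
        1.68864036e+00, -7.02984435e-02]), 'qd': array([ 0.00110274, -0.00024547, -0.0009651 ,  0.00038634,  0.00106081,
       -0.00167452]), 'effort': array([-2.26791565e-05, -3.81673479e+01, -3.60180509e+01, -4.41886766e-05,
        6.39561127e-03, -5.68572807e-05]), 'tcp_pos': array([0.22763862, 0.47276191, 0.24445086]), 'tool_rot': array([ 3.07339249,  1.56914593, -2.08782386]), 'ft_force': array([ 0.18134942,  0.07517882, -0.26874148]), 'torque': array([-0.05195067, -0.01519745,  0.04397979]), 'width': 0.08554232860640787}
side intrinsics [[491.84275488   0.         254.74028723]
 [  0.         491.84275488 197.43670357]
 [  0.           0.           1.        ]]
side origin [-0.1047548   1.10315616  0.91950559]
side orientation [-2.15920648  0.02075834 -2.67019469]
top intrinsics [[454.81718575   0.         255.10230905]
 [  0.         454.81718575 198.21005857]
 [  0.           0.           1.        ]]
top origin [0.4054507  0.00770079 1.60299855]
top orientation [-3.09347839  0.01338805 -1.55088285]
wrist intrinsics [[282.06240263   0.         251.92333356]
 [  0.         282.06240263 188.53377652]
 [  0.           0.           1.        ]]
wrist hand_eye [[-2.39573000e-04 -2.60666637e-01  9.65428841e-01 -1.27958142e-01]
 [ 6.78005467e-04 -9.65428689e-01 -2.60666428e-01  6.63117449e-02]
 [ 9.99999741e-01  5.92117394e-04  4.08024052e-04 -9.74381081e-05]
 [ 0.00000000e+00  0.00000000e+00  0.00000000e+00  1.00000000e+00]]
```

View pics/top0.png

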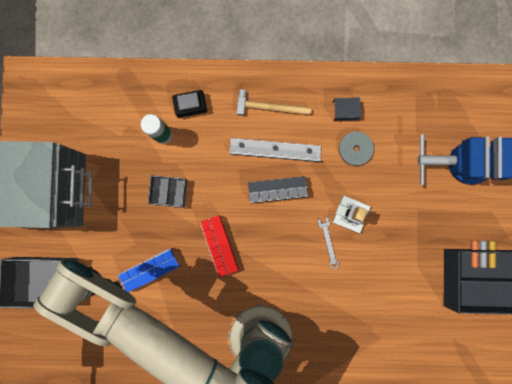

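View pics/side0.png

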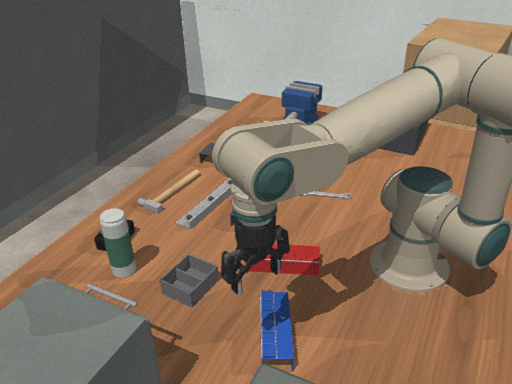

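View pics/wrist0.png

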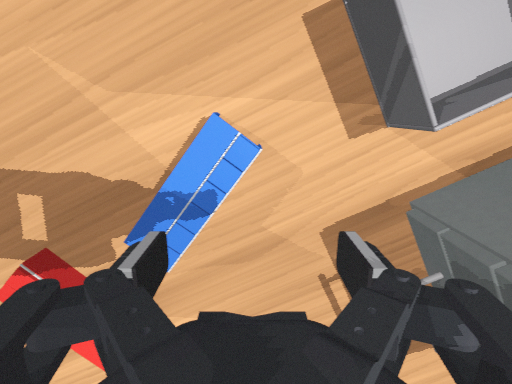

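The candidates for the channel are the blue one (149,270), the red one (219,246) and the dark steel one (279,190), all in the top view. By the description it is the dark one at (279,190). The roller on its rest is at (352,214) and the fence at (275,150). I'll check both in a close crop.

```bash
cat > h.py <<'E'
import numpy as np,cv2
from scipy.spatial.transform import Rotation as R
def Rm(e): return R.from_euler('xyz',e).as_matrix()
def ray(f,uv,z,st=None):
    """pixels -> world points on plane z"""
    K=np.array(f["intrinsics"]);uv=np.atleast_2d(np.array(uv,float))
    d=np.c_[uv,np.ones(len(uv))]@np.linalg.inv(K).T
    if "origin" in f: Rw=Rm(f["orientation"]);o=np.array(f["origin"])
    else:
        T=np.array(f["hand_eye"]);Rt=Rm(st["tool_rot"])
        Rw=Rt@T[:3,:3];o=Rt@T[:3,3]+st["tcp_pos"]
    d=d@Rw.T
    return o+d*((z-o[2])/d[:,2])[:,None]
def proj(f,P,st=None):
    K=np.array(f["intrinsics"]);P=np.atleast_2d(P)
    if "origin" in f: Rw=Rm(f["orientation"]);o=np.array(f["origin"])
    else:
        T=np.array(f["hand_eye"]);Rt=Rm(st["tool_rot"])
        Rw=Rt@T[:3,:3];o=Rt@T[:3,3]+st["tcp_pos"]
    c=(P-o)@Rw@K.T
    return c[:,:2]/c[:,2:]
E
python3 - <<'E'
import cv2
im=cv2.imread('pics/top0.png')
c=im[120:260,215:385]
cv2.imwrite('pics/top0c.png',cv2.resize(c,None,fx=4.5,fy=4.2857,interpolation=cv2.INTER_CUBIC))
E
```

```text
(no output)
```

View pics/top0c.png

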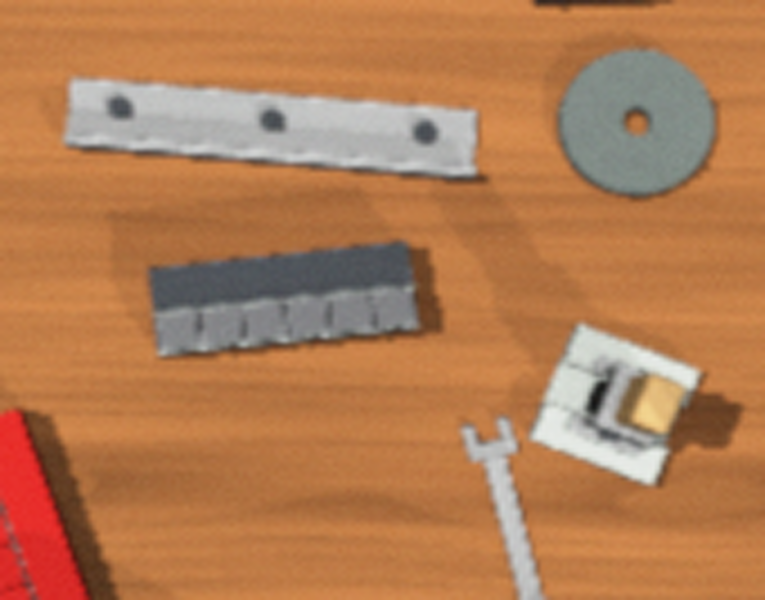

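```bash
python3 - <<'E'
from station import cams
from h import *
f=cams.grab_frame("top")
c=lambda L:[(215+x/4.5,120+y/4.2857) for x,y in L]
p=lambda n,L,z:print(n,ray(f,c(L),z)[:,:2].round(4).tolist())
p("fence",[(65,147),(475,178)],0.0)
p("chan far",[(150,268),(405,243)],.045)
p("chan near",[(160,355),(418,328)],.050)
p("rest",[(580,322),(705,372),(657,487),(530,440)],.024)
p("handle top",[(658,405)],.168)
p("disc",[(637,122)],.01)
p("wrench top",[(465,430),(515,425),(490,460)],.01)
def q(n,L,z):print(n,ray(f,L,z)[:,:2].round(3).tolist())
q("can",[(150,122)],.19);q("bin",[(168,192)],.05);q("red",[(205,220),(220,216),(238,271),(218,275)],.05)
E
```

```text
fence [[0.6364, 0.1248], [0.6165, -0.1981]]
chan far [[0.5335, 0.0544], [0.5573, -0.1397]]
chan near [[0.4637, 0.0452], [0.489, -0.1501]]
rest [[0.4977, -0.2773], [0.4591, -0.3736], [0.3657, -0.3376], [0.4015, -0.24]]
handle top [[0.4293, -0.3063]]
disc [[0.6636, -0.3225]]
wrench top [[0.4086, -0.1918], [0.4135, -0.2304], [0.3846, -0.2114]]
can [[0.707, 0.363]]
bin [[0.495, 0.329]]
red [[0.402, 0.2], [0.417, 0.149], [0.231, 0.083], [0.216, 0.151]]
```

The crop confirms it: the dark channel has its strip on the robot side, and the roller stands on the white rest. I'll push with the open gripper, jaws parallel to the fence, so two fingers square the channel up.

```bash
cat >> h.py <<'E'
def axes(st): return Rm(st["tool_rot"])
def plan(st,target,jaw=None,n=None,step=55,close=0.0):
    """target xyz m; jaw: world angle of the tool z axis (mod pi). prints rows"""
    A=axes(st);p=np.array(st["tcp_pos"]);t=np.array(target)
    z=A[:,2];cur=np.arctan2(z[1],z[0]);dy=0
    if jaw is not None:
        d=(jaw-cur+np.pi/2)%np.pi-np.pi/2   # world-z turn
        dy=-d if A[2,0]<0 else d
    n=n or max(1,int(np.ceil(max(np.linalg.norm(t-p)*1000/step,abs(dy)/0.17))))
    rows=[]
    for i in range(n):
        q=p+(t-p)*(1/(n-i)); s=A.T@(q-p)*1000
        s=np.round(s,1);w=round(dy/n,3)
        rows.append([close,*s.tolist(),w]); p=p+A@(s/1000)
        A=A@R.from_rotvec([w,0,0]).as_matrix()
    print("cur jaw",round(cur,3),"turn",round(dy,3),"n",n)
    for r in rows: print(r)
E
python3 - <<'E'
from station import env
from h import *
s=env.state(); print(axes(s).round(3))
plan(s,[0.425,-0.045,0.20],jaw=np.pi/2-0.0616)
E
```

```text
[[-0.    -0.901  0.434]
 [-0.001  0.434  0.901]
 [-1.     0.    -0.001]]
cur jaw 1.122 turn -0.387 n 11
[0.0, 4.1, -36.6, -34.6, np.float64(-0.035)]
[0.0, 4.1, -35.4, -35.9, np.float64(-0.035)]
[0.0, 4.1, -34.1, -37.1, np.float64(-0.035)]
[0.0, 4.1, -32.7, -38.3, np.float64(-0.035)]
[0.0, 4.1, -31.4, -39.4, np.float64(-0.035)]
[0.0, 4.1, -30.0, -40.5, np.float64(-0.035)]
[0.0, 4.1, -28.6, -41.5, np.float64(-0.035)]
[0.0, 4.1, -27.1, -42.5, np.float64(-0.035)]
[0.0, 4.1, -25.6, -43.4, np.float64(-0.035)]
[0.0, 4.1, -24.0, -44.2, np.float64(-0.035)]
[0.0, 4.1, -22.5, -45.1, np.float64(-0.035)]
```

Emit:
apply_moves([
  [0,4,-37,-35,-0.035],
  [0,4,-35,-36,-0.035],
  [0,4,-34,-37,-0.035],
  [0,4,-33,-38,-0.035],
  [0,4,-31,-39,-0.035],
  [0,4,-30,-40,-0.035],
  [0,4,-29,-41,-0.035],
  [0,4,-27,-42,-0.035],
])

```text
clock: 1.2
tcp_pos: [0.3758, 0.0894, 0.2109]
tool_rot: [-2.823, 1.569, -1.405]
ft_force: [0.5, 0.4, 1.1]
width: 0.0853
```

```bash
python3 - <<'E'
from station import env
from h import *
s=env.state(); print(s["tcp_pos"],s["clock"])
plan(s,[0.425,-0.045,0.20],jaw=np.pi/2-0.0616)
E
```

```text
[0.37582865 0.08936948 0.21092175] 1.2
cur jaw 1.418 turn -0.091 n 3
[0.0, 3.7, -23.0, -41.8, np.float64(-0.03)]
[0.0, 3.7, -21.8, -42.4, np.float64(-0.03)]
[0.0, 3.8, -20.4, -43.1, np.float64(-0.03)]
```

Emit:
apply_moves([
  [0,4,-23,-42,-0.03],
  [0,4,-22,-42,-0.03],
  [0,4,-20,-43,-0.03],
  [0,0,0,0,0],
])

```text
clock: 1.7
tcp_pos: [0.4257, -0.052, 0.1982]
tool_rot: [-3.058, 1.569, -1.552]
ft_force: [-0.6, 0.4, 0.4]
width: 0.0853
```

```bash
python3 - <<'E'
from station import env,cams
from h import *
s=env.state(); print(s["tcp_pos"],s["tool_rot"])
f=cams.grab_frame("wrist"); cv2.imwrite("pics/w1.png",f["color"][:,:,::-1])
f=cams.grab_frame("top"); cv2.imwrite("pics/t1.png",f["color"][:,:,::-1])
E
```

```text
[ 0.42573685 -0.05204315  0.19818928] [-3.05824705  1.56905235 -1.55193063]
```

View pics/w1.png

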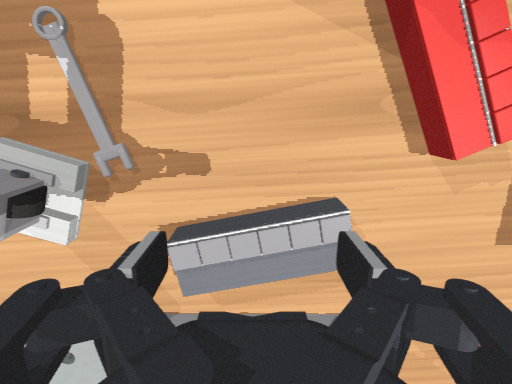

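The wrist view shows the channel's near wall, with its bottom edge from (167,240) to (338,199). The roller and rest are at the left, and the wrench is clear of the path.

```bash
python3 - <<'E'
from station import env,cams
from h import *
s=env.state(); f=cams.grab_frame("wrist")
print(ray(f,[(167,240),(338,199)],0,s)[:,:2].round(4), ray(f,[(169,246),(350,210)],.045,s)[:,:2].round(4))
a=ray(f,[(167,240),(338,199)],0,s)
print(np.arctan2(*(a[1]-a[0])[:2]))
plan(s,[0.425,-0.047,0.04],jaw=np.pi/2-0.0616)
E
```

```text
[[ 0.5081 -0.1623]
 [ 0.467   0.0521]] [[ 0.4949 -0.145 ]
 [ 0.4651  0.0515]]
-0.18983359472784025
cur jaw 1.509 turn -0.0 n 3
[0.0, 52.9, 0.3, 1.0, np.float64(-0.0)]
[0.0, 52.9, 0.2, 1.0, np.float64(-0.0)]
[0.0, 52.8, 0.3, 0.9, np.float64(-0.0)]
```

Emit:
apply_moves([
  [0,53,0,1,0],
  [0,53,0,1,0],
  [0,53,0,1,0],
  [0,10,0,0,0],
  [0,0,0,0,0],
])

```text
clock: 2.48
tcp_pos: [0.4282, -0.0413, 0.0301]
tool_rot: [-1.722, 1.561, -0.204]
ft_force: [0.2, 0.8, 0.2]
width: 0.0853
```

```bash
python3 - <<'E'
from station import env,cams
from h import *
s=env.state(); print(s["tcp_pos"],s["ft_force"])
f=cams.grab_frame("wrist"); cv2.imwrite("pics/w2.png",f["color"][:,:,::-1])
f=cams.grab_frame("side"); cv2.imwrite("pics/s2.png",f["color"][:,:,::-1])
E
```

```text
[ 0.42815698 -0.04133629  0.03008569] [0.21043006 0.75611126 0.22946828]
```

View pics/w2.png

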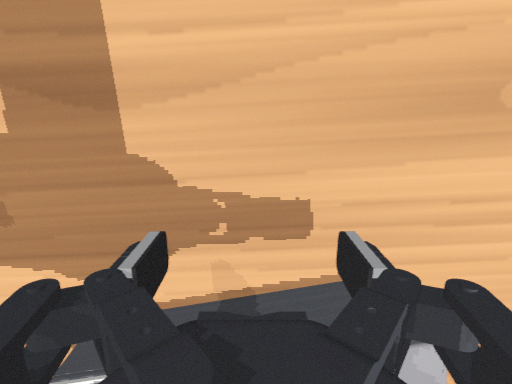

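View pics/s2.png

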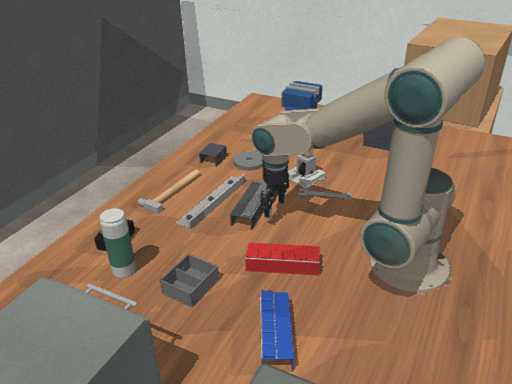

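Emit:
apply_moves([
  [0,0,-12,0,0],
  [0,0,-12,0,0],
  [0,0,-10,0,0],
  [0,0,-10,0,0],
  [0,0,-10,0,0],
  [0,0,-8,0,0],
])

```text
clock: 3.32
tcp_pos: [0.4945, -0.0446, 0.0348]
tool_rot: [-1.664, 1.562, -0.145]
ft_force: [-9.9, -0.3, 7.4]
width: 0.0852
```

```bash
python3 - <<'E'
from station import env,cams
from h import *
s=env.state(); print(s["tcp_pos"],axes(s).round(4).tolist())
f=cams.grab_frame("wrist"); cv2.imwrite("pics/w3.png",f["color"][:,:,::-1])
f=cams.grab_frame("top"); cv2.imwrite("pics/t3.png",cv2.resize(f["color"][90:240,200:400,::-1],None,fx=4,fy=4))
E
```

```text
[ 0.49445528 -0.0446327   0.03484031] [[0.0092, -0.9986, 0.0517], [-0.0013, 0.0517, 0.9987], [-1.0, -0.0092, -0.0009]]
```

View pics/t3.png

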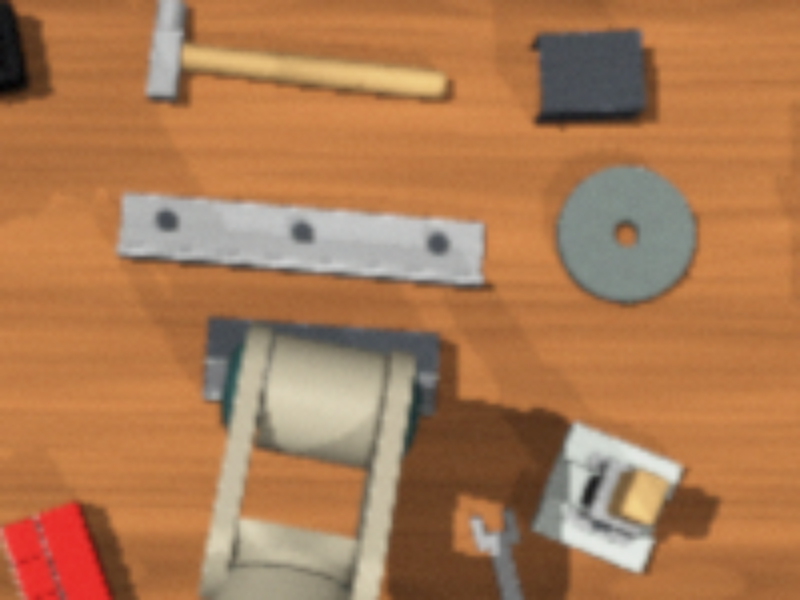

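View pics/w3.png

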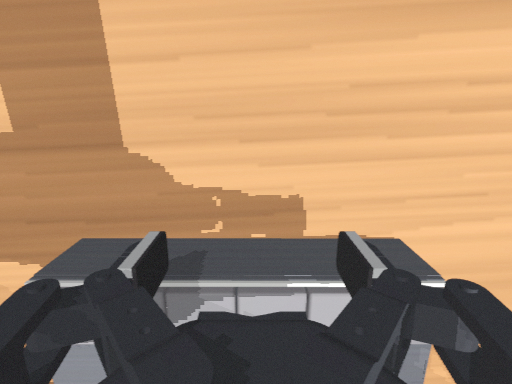

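Emit:
apply_moves([
  [0,0,0,0,0],
])

```text
clock: 3.55
tcp_pos: [0.4955, -0.0448, 0.0349]
tool_rot: [-1.648, 1.559, -0.129]
ft_force: [-4.8, 1.9, 4.0]
width: 0.0853
```

```bash
python3 - <<'E'
import cv2
im=cv2.imread('pics/w3.png')[220:340,20:470]
cv2.imwrite('pics/w3c.png',cv2.resize(im,None,fx=1.75,fy=3,interpolation=cv2.INTER_CUBIC))
E
```

```text
(no output)
```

View pics/w3c.png

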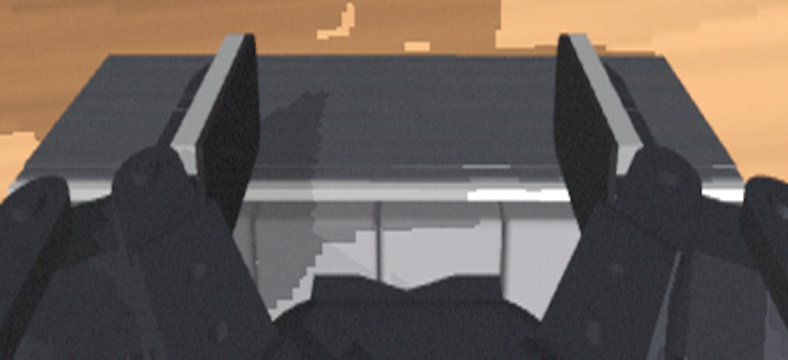

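Emit:
apply_moves([
  [0,0,15,0,0],
  [0,0,10,0,0],
  [0,0,0,0,0],
])

```text
clock: 3.92
tcp_pos: [0.4713, -0.0439, 0.0352]
tool_rot: [-1.666, 1.555, -0.147]
ft_force: [-0.1, -0.3, 0.3]
width: 0.0854
```

```bash
python3 - <<'E'
from station import env,cams
from h import *
s=env.state(); print(s["tcp_pos"],s["ft_force"],axes(s).round(4).tolist())
f=cams.grab_frame("wrist"); cv2.imwrite("pics/w4.png",cv2.resize(f["color"][200:330,20:470,::-1],None,fx=1.75,fy=3))
f=cams.grab_frame("side"); cv2.imwrite("pics/s4.png",cv2.resize(f["color"][160:240,210:310,::-1],None,fx=7,fy=7,interpolation=cv2.INTER_CUBIC))
E
```

```text
[ 0.47134486 -0.04390176  0.03523013] [-0.07894886 -0.30612419  0.32960505] [[0.0158, -0.9985, 0.0524], [-0.0024, 0.0524, 0.9986], [-0.9999, -0.0159, -0.0015]]
```

View pics/w4.png

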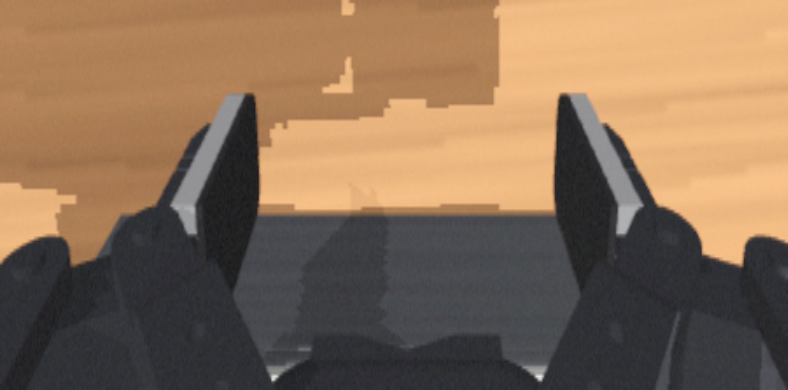

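View pics/s4.png

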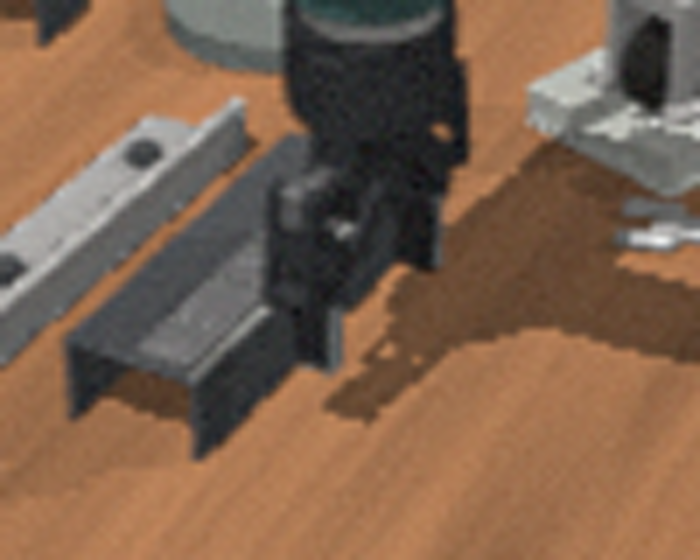

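```bash
python3 - <<'E'
from station import env,cams
from h import *
s=env.state();f=cams.grab_frame("side");A=axes(s)
for dx in (0,5,10,14,-10,-20,-30):
  print(dx,[((proj(f,s["tcp_pos"]+A@np.array([dx,y,z])/1000)[0]-[210,160])*7).round(0).tolist() for y,z in((11,43),(-11,43),(11,55),(-11,55))])
f=cams.grab_frame("wrist");print(f["hand_eye"][0])
print(proj(f,np.array([s["tcp_pos"]+A@np.array([dx,y,43])/1000 for dx in(0,7,14) for y in (11,-11)]),s).round(0).tolist())
E
```

```text
0 [[344.0, 368.0], [301.0, 353.0], [330.0, 382.0], [287.0, 367.0]]
5 [[344.0, 377.0], [301.0, 363.0], [330.0, 391.0], [287.0, 376.0]]
10 [[344.0, 386.0], [301.0, 372.0], [331.0, 400.0], [288.0, 385.0]]
14 [[344.0, 393.0], [301.0, 379.0], [331.0, 407.0], [288.0, 393.0]]
-10 [[344.0, 349.0], [301.0, 335.0], [330.0, 363.0], [287.0, 349.0]]
-20 [[344.0, 331.0], [300.0, 317.0], [330.0, 345.0], [287.0, 330.0]]
-30 [[344.0, 312.0], [300.0, 298.0], [330.0, 326.0], [286.0, 312.0]]
[-3.29818966e-04 -2.60775051e-01  9.65399536e-01 -1.27964863e-01]
[[340.0, 230.0], [336.0, 270.0], [335.0, 224.0], [332.0, 263.0], [332.0, 219.0], [329.0, 256.0]]
```

Emit:
apply_moves([
  [0.4,-3,0,0,0],
  [0.4,0,0,0,0],
  [0.4,0,-8,0,0],
  [0.4,0,-8,0,0],
  [0.4,0,-8,0,0],
  [0.4,0,-8,0,0],
])

```text
clock: 4.88
tcp_pos: [0.5042, -0.0456, 0.0389]
tool_rot: [-1.728, 1.561, -0.21]
ft_force: [-11.3, 0.5, 10.1]
width: 0.0516
```

Emit:
apply_moves([
  [0.4,0,15,0,0],
  [0.4,-25,15,0,0],
  [0.4,-50,25,0,0],
  [0.4,0,0,0,0],
])

```text
clock: 5.38
tcp_pos: [0.4492, -0.0427, 0.1154]
tool_rot: [-1.734, 1.562, -0.215]
ft_force: [0.6, -0.3, -0.4]
width: 0.0513
```

```bash
python3 - <<'E'
from station import env,cams
from h import *
s=env.state(); print(s["tcp_pos"],s["ft_force"])
f=cams.grab_frame("wrist"); cv2.imwrite("pics/w5.png",f["color"][:,:,::-1])
f=cams.grab_frame("side"); cv2.imwrite("pics/s5.png",cv2.resize(f["color"][160:240,210:310,::-1],None,fx=7,fy=7,interpolation=cv2.INTER_CUBIC))
E
```

```text
[ 0.44923143 -0.0426568   0.11542211] [ 0.592748   -0.33539605 -0.36610374]
```

View pics/w5.png

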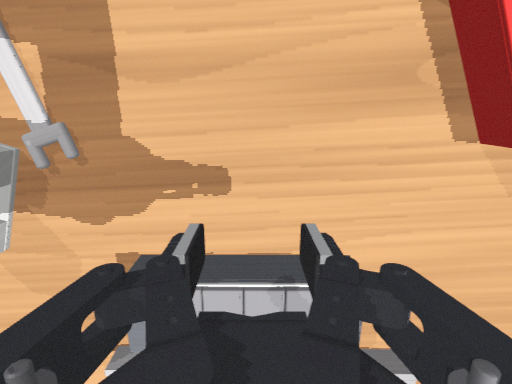

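View pics/s5.png

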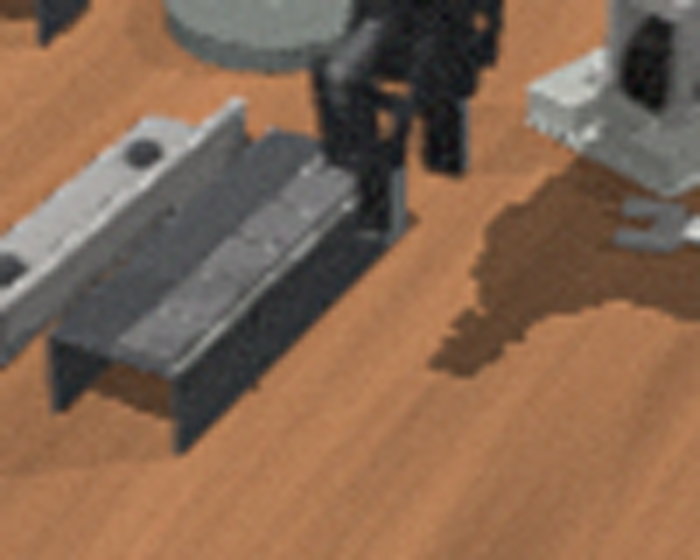

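The sections look even, and the finger parts clear the strip. I'll resume the push slowly with the tips low on the wall.

```bash
python3 - <<'E'
from station import env,cams
from h import *
s=env.state(); print(axes(s).round(3).tolist())
plan(s,[0.473,-0.045,0.037],jaw=np.pi/2-0.0616,n=2,close=.4)
E
```

```text
[[0.002, -0.999, 0.052], [-0.001, 0.052, 0.999], [-1.0, -0.002, -0.001]]
cur jaw 1.519 turn 0.01 n 2
[0.4, 37.3, -12.5, -0.6, np.float64(0.005)]
[0.4, 37.3, -12.5, -0.6, np.float64(0.005)]
```

Emit:
apply_moves([
  [0.4,39,-12,-1,0.005],
  [0.4,39,-12,-1,0.005],
  [0.4,0,-13,0,0],
  [0.4,0,-8,0,0],
  [0.4,0,-6,0,0],
  [0.4,0,-5,0,0],
  [0.4,0,-5,0,0],
  [0.4,0,-5,0,0],
])

```text
clock: 6.48
tcp_pos: [0.5121, -0.0477, 0.0247]
tool_rot: [1.512, 1.556, 3.021]
ft_force: [-9.2, 0.8, 6.0]
width: 0.0512
```

```bash
python3 - <<'E'
from station import env,cams
from h import *
s=env.state(); print(s["tcp_pos"],s["ft_force"])
f=cams.grab_frame("side"); cv2.imwrite("pics/s6.png",cv2.resize(f["color"][160:240,210:310,::-1],None,fx=7,fy=7,interpolation=cv2.INTER_CUBIC))
E
```

```text
[ 0.51210132 -0.04772626  0.02473466] [-9.15693436  0.80692998  5.97475927]
```

View pics/s6.png

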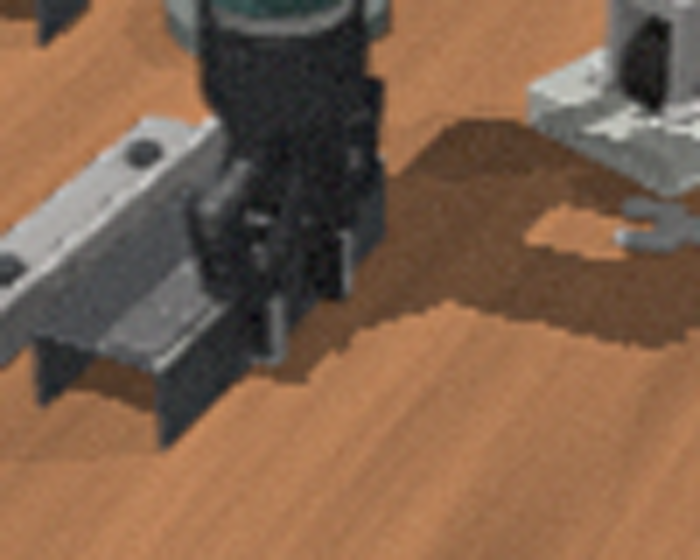

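The tool came in lower than planned (z 0.025). I'll back off and reset the height before pushing on.

Emit:
apply_moves([
  [0.4,0,12,0,0],
  [0.4,0,3,0,0],
  [0.4,-12,0,0,0],
  [0.4,0,0,0,0],
])

```text
clock: 7.02
tcp_pos: [0.4976, -0.0469, 0.0391]
tool_rot: [1.52, 1.56, 3.029]
ft_force: [-0.3, -0.3, -0.1]
width: 0.0512
```

```bash
python3 - <<'E'
from station import env,cams
from h import *
s=env.state(); print(s["tcp_pos"],s["ft_force"],axes(s).round(3).tolist())
f=cams.grab_frame("side"); cv2.imwrite("pics/s7.png",cv2.resize(f["color"][160:240,210:310,::-1],None,fx=7,fy=7,interpolation=cv2.INTER_CUBIC))
E
```

```text
[ 0.49761798 -0.04692377  0.03905305] [-0.34422466 -0.28539544 -0.09937895] [[-0.011, -0.998, 0.062], [0.001, 0.062, 0.998], [-1.0, 0.011, 0.001]]
```

View pics/s7.png

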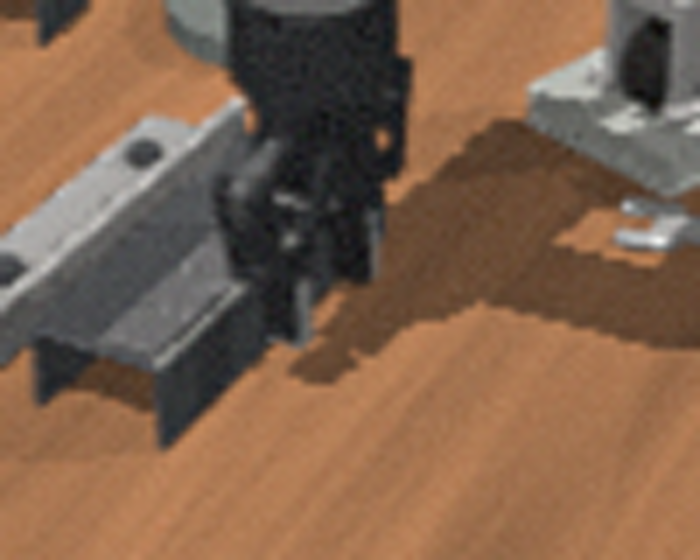

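Emit:
apply_moves([
  [0.4,0,-10,0,0],
  [0.4,0,-5,0,0],
  [0.4,0,-5,0,0],
  [0.4,0,-5,0,0],
  [0.4,0,-5,0,0],
])

```text
clock: 7.7
tcp_pos: [0.5244, -0.0486, 0.0372]
tool_rot: [1.544, 1.543, 3.052]
ft_force: [-10.7, 0.6, 8.8]
width: 0.051
```

Emit:
apply_moves([
  [0.4,-1,-5,0,0],
  [0.4,-1,-5,0,0],
  [0.4,-1,-5,0,0],
])

```text
clock: 8.07
tcp_pos: [0.5359, -0.0492, 0.0373]
tool_rot: [1.544, 1.527, 3.053]
ft_force: [-8.7, 0.1, 4.5]
width: 0.051
```

```bash
python3 - <<'E'
from station import env,cams
from h import *
s=env.state(); print(s["tcp_pos"],s["ft_force"])
f=cams.grab_frame("side"); cv2.imwrite("pics/s8.png",cv2.resize(f["color"][160:240,190:300,::-1],None,fx=7,fy=7,interpolation=cv2.INTER_CUBIC))
f=cams.grab_frame("top"); cv2.imwrite("pics/t8.png",cv2.resize(f["color"][110:240,210:380,::-1],None,fx=4.5,fy=4.5))
E
```

```text
[ 0.53586883 -0.04917554  0.03732833] [-8.69226693  0.0788781   4.45978207]
```

View pics/s8.png

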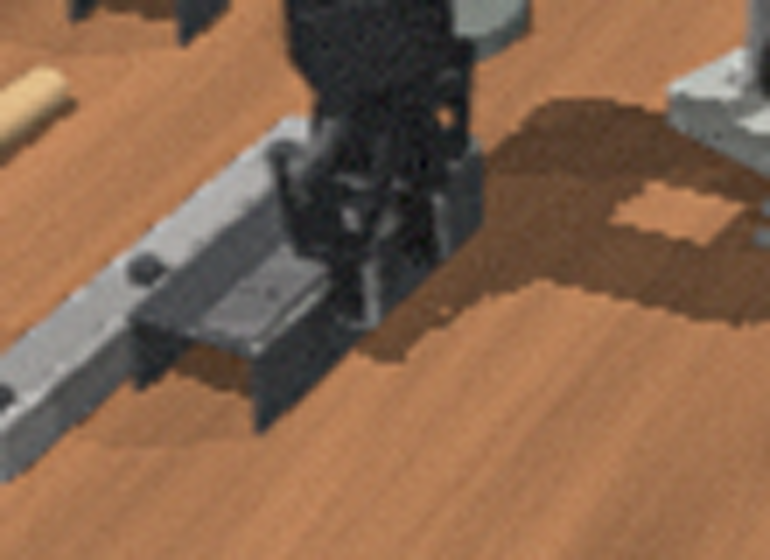

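View pics/t8.png

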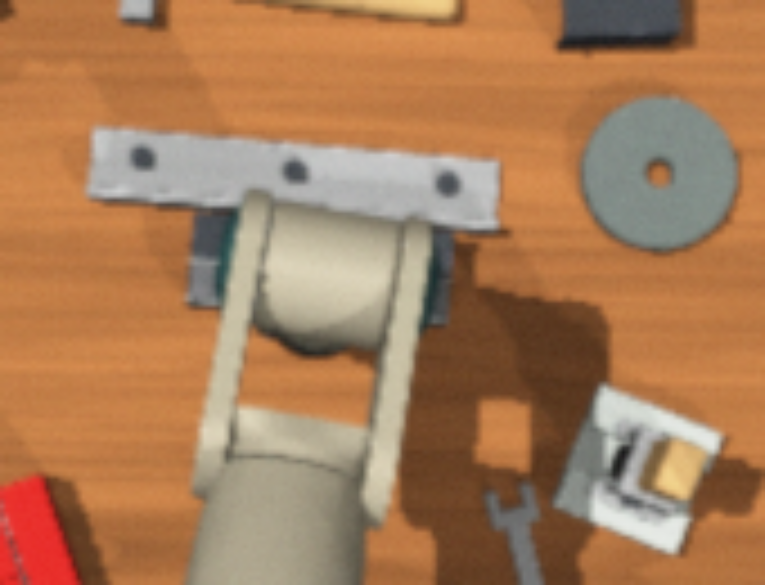

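Emit:
apply_moves([
  [0.4,-1,-5,0,0],
  [0.4,-1,-5,0,0],
])

```text
clock: 8.43
tcp_pos: [0.5435, -0.0494, 0.0374]
tool_rot: [1.536, 1.517, 3.045]
ft_force: [-21.5, 3.6, 12.1]
width: 0.0511
```

Emit:
apply_moves([
  [0.4,0,-5,0,0],
  [0.4,0,-5,0,0],
])

```text
clock: 8.68
tcp_pos: [0.5435, -0.0494, 0.037]
tool_rot: [1.551, 1.484, 3.058]
ft_force: [-35.1, 3.7, 17.1]
width: 0.0511
```

Emit:
apply_moves([
  [0.4,0,10,0,0],
  [0.4,-10,10,0,0],
  [0.4,-40,15,0,0],
  [0,-50,0,0,0],
  [0,-40,0,0,0],
  [0,0,0,0,0],
])

```text
clock: 9.43
tcp_pos: [0.5202, -0.0482, 0.1856]
tool_rot: [1.549, 1.486, 3.057]
ft_force: [-1.0, -0.8, -0.3]
width: 0.0855
```

```bash
python3 - <<'E'
from station import env,cams
from h import *
s=env.state(); print(s["tcp_pos"],s["ft_force"],axes(s).round(3).tolist())
f=cams.grab_frame("wrist"); cv2.imwrite("pics/w9.png",f["color"][:,:,::-1])
f=cams.grab_frame("side"); cv2.imwrite("pics/s9.png",cv2.resize(f["color"][150:240,190:300,::-1],None,fx=6.5,fy=6.5,interpolation=cv2.INTER_CUBIC))
E
```

```text
[ 0.5201843  -0.04815764  0.18563573] [-1.03914155 -0.81149997 -0.27328706] [[-0.085, -0.994, 0.063], [0.007, 0.063, 0.998], [-0.996, 0.085, 0.002]]
```

View pics/w9.png

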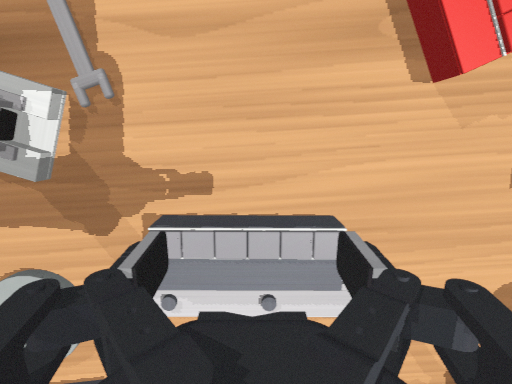

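View pics/s9.png

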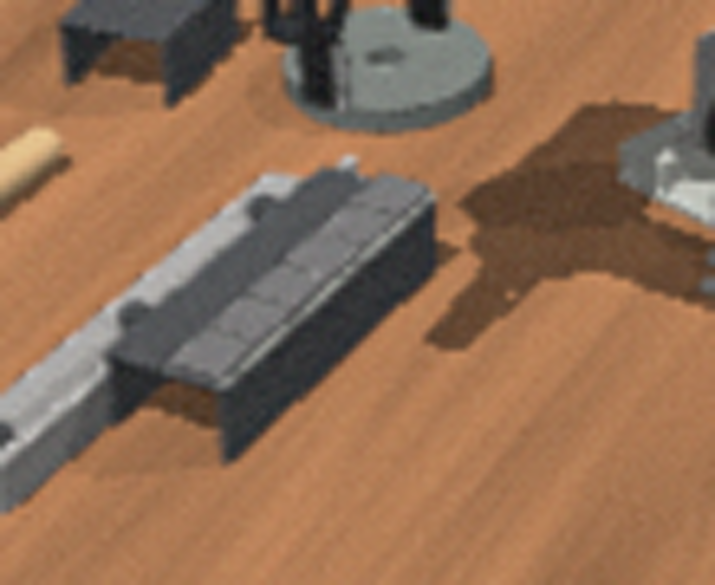

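The channel is flush against the fence in both views. Next is the roller, so I'll move above the rest.

```bash
python3 - <<'E'
from station import env,cams
from h import *
s=env.state()
plan(s,[0.41,-0.30,0.26],jaw=1.195,n=6)
f=cams.grab_frame("top"); cv2.imwrite("pics/t9.png",f["color"][:,:,::-1])
E
```

```text
cur jaw 1.507 turn 0.312 n 6
[0.0, -11.7, 16.5, -43.0, np.float64(0.052)]
[0.0, -11.7, 14.3, -43.9, np.float64(0.052)]
[0.0, -11.7, 12.0, -44.5, np.float64(0.052)]
[0.0, -11.7, 9.6, -45.1, np.float64(0.052)]
[0.0, -11.7, 7.3, -45.5, np.float64(0.052)]
[0.0, -11.7, 4.9, -45.9, np.float64(0.052)]
```

Emit:
apply_moves([
  [0,-25,16,-30,0.05],
  [0,-25,14,-40,0.05],
  [0,-10,12,-46,0.05],
  [0,-6,10,-50,0.05],
  [0,-4,7,-50,0.056],
  [0,0,5,-50,0.056],
  [0,0,0,0,0],
])

```text
clock: 10.45
tcp_pos: [0.4015, -0.3034, 0.2492]
tool_rot: [1.805, 1.457, 2.993]
ft_force: [-0.0, 0.4, -0.6]
width: 0.0853
```

```bash
python3 - <<'E'
from station import env,cams
from h import *
s=env.state(); print(s["tcp_pos"],axes(s).round(3).tolist())
f=cams.grab_frame("wrist"); cv2.imwrite("pics/w10.png",f["color"][:,:,::-1])
f=cams.grab_frame("top"); cv2.imwrite("pics/t10.png",f["color"][:,:,::-1])
E
```

```text
[ 0.4015404  -0.30336747  0.24918112] [[-0.112, -0.921, 0.372], [0.017, 0.373, 0.928], [-0.994, 0.111, -0.026]]
```

View pics/w10.png

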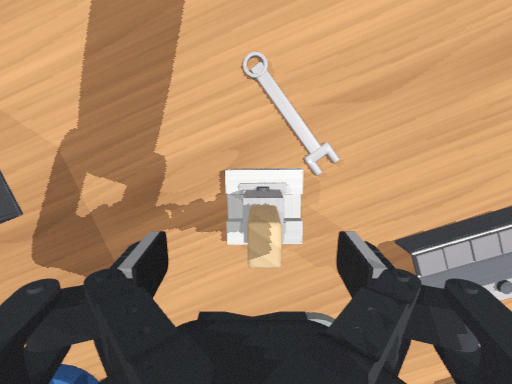

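View pics/t10.png

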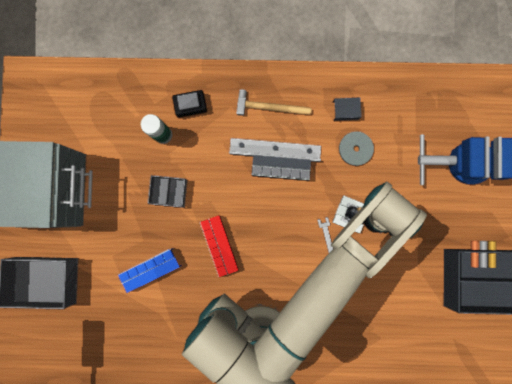

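```bash
python3 - <<'E'
from station import env,cams
from h import *
s=env.state(); f=cams.grab_frame("wrist"); c=f["color"]
print("rest corners z.024/.006:",[ray(f,[p],z,s)[0,:2].round(4).tolist() for p,z in(((225,170),.024),((303,170),.024),((302,244),.024),((227,244),.024))])
print("handle top far-x edge",ray(f,[(249,267),(281,267)],.168,s)[:,:2].round(4).tolist())
hsv=cv2.cvtColor(c,cv2.COLOR_RGB2HSV)
cv2.imwrite("pics/w10c.png",cv2.resize(c[160:280,210:320,::-1],None,fx=5,fy=5,interpolation=cv2.INTER_CUBIC))
E
```

```text
rest corners z.024/.006: [[0.3695, -0.3311], [0.4059, -0.2385], [0.4978, -0.2733], [0.462, -0.3663]]
handle top far-x edge [[0.444, -0.322], [0.4532, -0.2979]]
```

View pics/w10c.png

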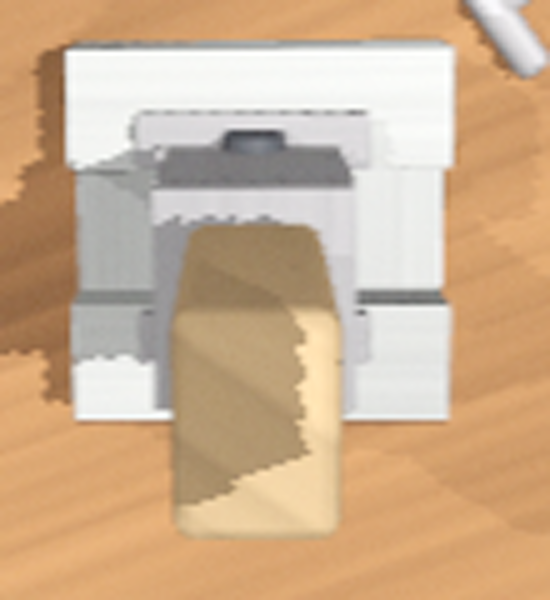

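```bash
python3 - <<'E'
from station import env,cams
from h import *
s=env.state(); f=cams.grab_frame("wrist")
h=ray(f,[(261.3,244.5)],.168,s)[0]; print(h, ray(f,[(244.6,267),(278,267),(244.6,222),(278,222)],.168,s)[:,:2].round(4).tolist())
A=axes(s)
# grasp pt = tcp-5mm*x ; want at handle centre z .131
for xy in (h[:2],[.4325,-.3035]):
    g=np.array([*xy,.131]); t=g+A[:,0]*.005
    print("tcp target",t)
    plan(s,t+(-A[:,0])*.06,jaw=1.196,n=2)
E
```

```text
[ 0.43047971 -0.30536823  0.168     ] [[0.4434, -0.3249], [0.453, -0.2996], [0.4084, -0.311], [0.4179, -0.2864]]
tcp target [ 0.42992334 -0.3052861   0.12603173]
cur jaw 1.195 turn -0.001 n 2
[0.0, 30.0, -19.9, 4.3, np.float64(-0.0)]
[0.0, 30.0, -19.9, 4.2, np.float64(-0.0)]
tcp target [ 0.43194363 -0.30341787  0.12603173]
cur jaw 1.195 turn -0.001 n 2
[0.0, 29.9, -20.5, 5.5, np.float64(-0.0)]
[0.0, 29.9, -20.5, 5.5, np.float64(-0.0)]
```

Grasp point: handle centre (0.4306,-0.3053), from handle-top pixel (261,244). The rest is aligned with the jaws. Going down onto the handle.

Emit:
apply_moves([
  [0,28,-18,4,0],
  [0,28,-18,4,0],
  [0,0,-3,1,0],
  [0,0,0,0,0],
])

```text
clock: 11.15
tcp_pos: [0.4401, -0.3014, 0.1901]
tool_rot: [1.809, 1.46, 3.012]
ft_force: [0.9, 0.3, -0.7]
width: 0.0852
```

```bash
python3 - <<'E'
from station import env,cams
from h import *
s=env.state(); print(s["tcp_pos"],s["ft_force"]);A=axes(s);print(A.round(3).tolist())
t=np.array([.4306,-.3053,.131])+A[:,0]*.005
plan(s,t,jaw=1.196,n=3)
f=cams.grab_frame("wrist"); cv2.imwrite("pics/w11.png",f["color"][:,:,::-1])
E
```

```text
[ 0.44008064 -0.30140035  0.19011562] [ 0.92824045  0.27886128 -0.68073489]
[[-0.109, -0.927, 0.358], [0.014, 0.359, 0.933], [-0.994, 0.107, -0.026]]
cur jaw 1.204 turn 0.008 n 3
[0.0, 21.6, 0.4, -1.8, np.float64(0.003)]
[0.0, 21.6, 0.3, -1.9, np.float64(0.003)]
[0.0, 21.5, 0.3, -1.8, np.float64(0.003)]
```

View pics/w11.png

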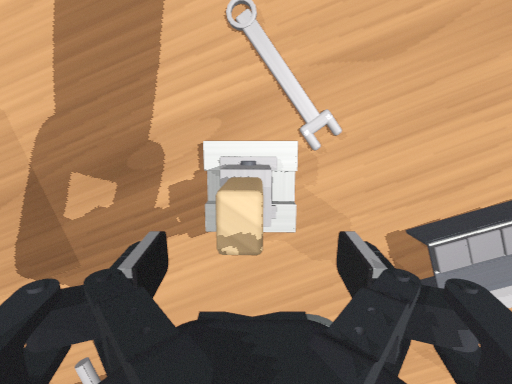

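```bash
python3 - <<'E'
from station import env,cams
from h import *
s=env.state(); f=cams.grab_frame("wrist")
x=np.array([1,0]);P=np.array([.4306,-.3053])
u=np.array([np.cos(1.196),np.sin(1.196)]);v=np.array([-u[1],u[0]])
for a,b in((-14,20),(14,20),(14,-20),(-14,-20)):
    q=P+u*a/1000+v*b/1000
    print(proj(f,[*q,.168],s).round(0), end=' ')
cv2.imwrite("pics/w11c.png",cv2.resize(f["color"][130:270,190:310,::-1],None,fx=4,fy=4,interpolation=cv2.INTER_CUBIC))
E
```

```text
[[216. 189.]] [[266. 189.]] [[265. 257.]] [[217. 256.]]
```

View pics/w11c.png

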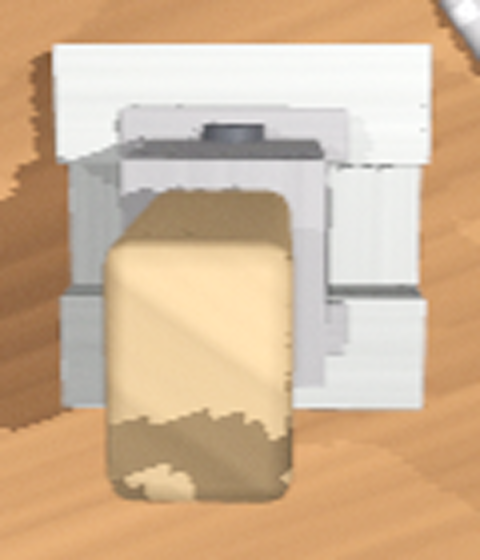

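The predicted outline matches the handle within 1–2 px, so I'll descend and close.

Emit:
apply_moves([
  [0,22,0,-2,0.003],
  [0,22,0,-2,0.003],
  [0,19,0,-1.5,0.002],
  [0,0,0,0,0],
])

```text
clock: 11.75
tcp_pos: [0.4315, -0.3072, 0.1319]
tool_rot: [1.866, 1.468, 3.059]
ft_force: [-0.0, 0.0, -0.0]
width: 0.0856
```

```bash
python3 - <<'E'
from station import env,cams
from h import *
s=env.state(); print(s["tcp_pos"],s["ft_force"]);A=axes(s);print(A.round(3).tolist())
t=np.array([.4306,-.3053,.131])+A[:,0]*.005
plan(s,t,jaw=1.196,n=1)
f=cams.grab_frame("wrist"); cv2.imwrite("pics/w12.png",f["color"][:,:,::-1])
E
```

```text
[ 0.43153464 -0.3072456   0.13193094] [-0.01157752  0.0253154  -0.01830714]
[[-0.102, -0.925, 0.367], [0.008, 0.368, 0.93], [-0.995, 0.098, -0.03]]
cur jaw 1.194 turn -0.002 n 1
[0.0, 6.0, 1.5, 1.5, np.float64(-0.002)]
```

View pics/w12.png

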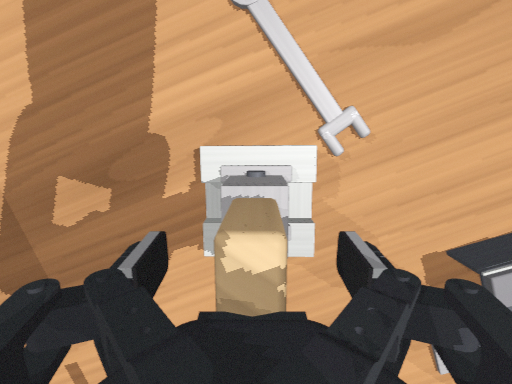

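Emit:
apply_moves([
  [0,4,1.5,1.5,0],
  [0.3,0,0,0,0],
  [0.6,0,0,0,0],
  [1,0,0,0,0],
  [1,0,0,0,0],
  [1,0,0,0,0],
], squeeze=90)

```text
clock: 12.55
tcp_pos: [0.4324, -0.3062, 0.1332]
tool_rot: [1.912, 1.476, 3.105]
ft_force: [-0.3, 0.2, -0.5]
width: 0.0271
```

```bash
python3 - <<'E'
from station import env,cams
from h import *
s=env.state();p=s["tcp_pos"]
plan(s,p+[0,0,.08],n=3,close=1)
E
```

```text
cur jaw 1.195 turn 0 n 3
[1, -26.5, 2.4, -0.8, 0.0]
[1, -26.6, 2.4, -0.9, 0.0]
[1, -26.5, 2.3, -0.8, 0.0]
```

Emit:
apply_moves([
  [1,-15,1,0,0],
  [1,-25,2,-1,0],
  [1,-25,2,-1,0],
  [1,-18,2,-1,0],
  [1,0,0,0,0],
  [1,0,0,0,0],
])

```text
clock: 13.3
tcp_pos: [0.4312, -0.3057, 0.2169]
tool_rot: [1.868, 1.469, 3.061]
ft_force: [0.5, -0.1, -4.4]
width: 0.027
```

```bash
python3 - <<'E'
from station import env,cams
from h import *
s=env.state(); print(s["tcp_pos"],s["ft_force"],s["width"]);A=axes(s);print(A.round(3).tolist())
f=cams.grab_frame("wrist"); cv2.imwrite("pics/w13.png",f["color"][:,:,::-1])
f=cams.grab_frame("side"); cv2.imwrite("pics/s13.png",cv2.resize(f["color"][80:240,170:390,::-1],None,fx=3.5,fy=3.5))
f=cams.grab_frame("top"); cv2.imwrite("pics/t13.png",cv2.resize(f["color"][120:260,215:385,::-1],None,fx=4.5,fy=4.2857,interpolation=cv2.INTER_CUBIC))
E
```

```text
[ 0.43118626 -0.30573702  0.21688569] [ 0.52411198 -0.09179483 -4.42175282] 0.02701206709976118
[[-0.102, -0.925, 0.367], [0.008, 0.368, 0.93], [-0.995, 0.098, -0.03]]
```

View pics/s13.png

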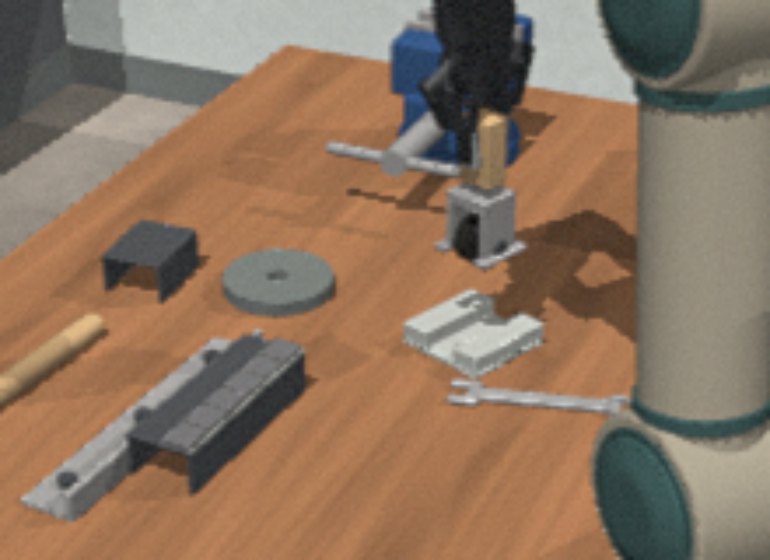

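View pics/w13.png

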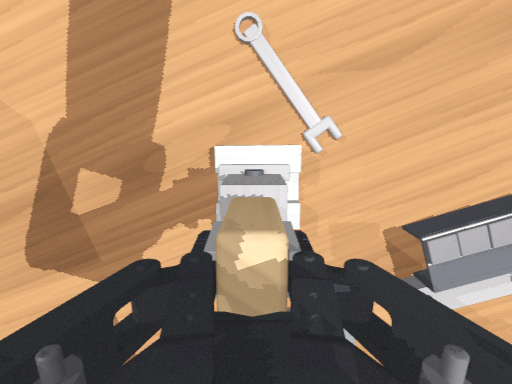

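View pics/t13.png

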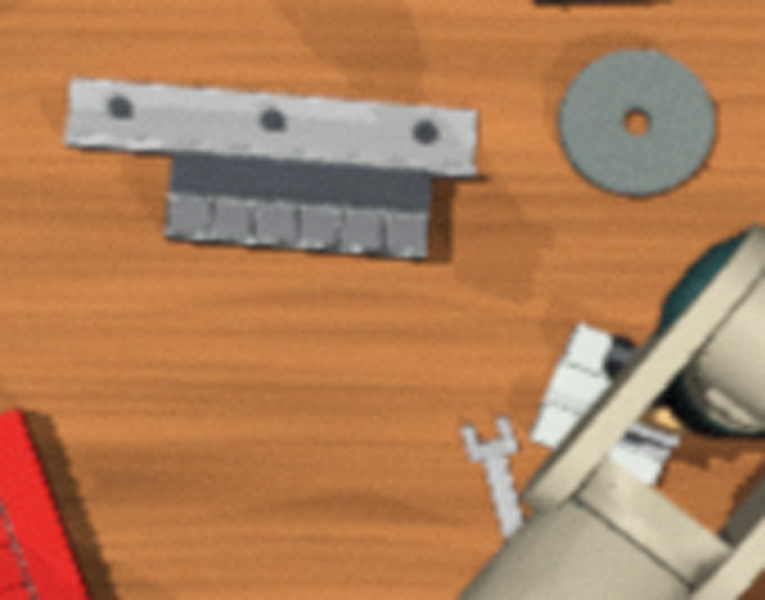

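```bash
python3 - <<'E'
from station import env,cams
from h import *
f=cams.grab_frame("top")
c=lambda L:[(215+x/4.5,120+y/4.2857) for x,y in L]
p=lambda n,L,z:print(n,ray(f,c(L),z)[:,:2].round(4).tolist())
p("strip far",[(170,195),(430,212)],.053)
p("top/near",[(165,240),(427,258)],.053)
p("fence",[(65,147),(475,178)],0)
# step9 wrist: not saved state
st=dict(tcp_pos=np.array([0.5201843,-0.04815764,0.18563573]),tool_rot=np.array([1.549,1.486,3.057]))
w=cams.grab_frame("wrist")
p9=lambda n,L,z:print(n,ray(w,L,z,st)[:,:2].round(4).tolist())
p9("w9 strip near",[(152,230),(345,230)],.047)
p9("w9 far of strip",[(162,260),(342,260)],.053)
E
```

```text
strip far [[0.5916, 0.0401], [0.5816, -0.1576]]
top/near [[0.5555, 0.0432], [0.5448, -0.1558]]
fence [[0.6364, 0.1248], [0.6165, -0.1981]]
w9 strip near [[0.5502, -0.1503], [0.5624, 0.0434]]
w9 far of strip [[0.5801, -0.1419], [0.5915, 0.0383]]
```

```bash
cat >> h.py <<'E'
Rg=Rm([1.912,1.476,3.105]); 
off=np.array([.4306,-.3053,.133])-np.array([.4324,-.3062,.1332])
WT=Rg.T@(off+[0,0,-.123]); GT=Rg.T@off; UP=Rg.T@np.array([0,0,1.]); RX=Rg.T@np.array([np.cos(1.196),np.sin(1.196),0])
S=np.array([.572,-.056]);D=np.array([.058,.998]);N=np.array([.998,-.058])
def wheel(s):
    A=axes(s);w=s["tcp_pos"]+A@WT;up=A@UP
    rx=A@RX
    d=w[:2]-S
    print("wheel bottom",w.round(4),"along",(d@D*1000).round(1),"across",(d@N*1000).round(1),"up",up.round(3),"rx yaw",round(np.arctan2(rx[1],rx[0]),3),"F",s["ft_force"].round(1),"t",s["clock"])
    return w
def planw(s,wt,yaw=None,n=3,close=1):
    """move so that wheel bottom gets to wt with roller x at yaw"""
    A=axes(s);rx=A@RX;dy=0
    if yaw is not None: dy=-(yaw-np.arctan2(rx[1],rx[0]))
    A2=A@R.from_rotvec([dy,0,0]).as_matrix()
    t=np.array(wt)-A2@WT
    z=A2[:,2]
    plan(s,t,jaw=np.arctan2(z[1],z[0]),n=n,close=close)
def strip(a,c=0,z=.053): return np.array([*(S+a/1000*D+c/1000*N),z])
E
python3 - <<'E'
from station import env,cams
from h import *
s=env.state();print(WT,UP);wheel(s)
planw(s,strip(-85,0,.080),yaw=1.512,n=6)
E
```

```text
[ 0.12282024 -0.00899187  0.00407748] [-0.99551019  0.08919783 -0.03167341]
wheel bottom [ 0.4287 -0.3044  0.094 ] along -256.2 across -128.6 up [ 0.007 -0.004  1.   ] rx yaw 1.196 F [-0.8  0.4 -4.4] t 13.55
cur jaw 1.195 turn -0.314 n 6
[1, 0.2, -11.8, 33.4, np.float64(-0.052)]
[1, 0.2, -13.5, 32.8, np.float64(-0.052)]
[1, 0.2, -15.2, 32.0, np.float64(-0.052)]
[1, 0.2, -16.9, 31.2, np.float64(-0.052)]
[1, 0.2, -18.5, 30.3, np.float64(-0.052)]
[1, 0.2, -20.0, 29.3, np.float64(-0.052)]
```

Emit:
apply_moves([
  [1,-1,-12,33,-0.052],
  [1,-1,-13,33,-0.052],
  [1,0,-15,32,-0.052],
  [1,0,-17,31,-0.052],
  [1,0,-18,30,-0.052],
  [1,0,-16,22,-0.052],
  [1,0,0,0,0],
])

```text
clock: 14.42
tcp_pos: [0.5674, -0.1476, 0.2029]
tool_rot: [1.541, 1.464, 3.054]
ft_force: [-0.6, -0.3, -4.4]
width: 0.0267
```

```bash
python3 - <<'E'
from station import env,cams
from h import *
s=env.state();wheel(s);print(axes(s).round(3).tolist())
planw(s,strip(-85,0,.062),yaw=1.512,n=2)
f=cams.grab_frame("wrist"); cv2.imwrite("pics/w14.png",f["color"][:,:,::-1])
f=cams.grab_frame("side"); cv2.imwrite("pics/s14.png",cv2.resize(f["color"][80:240,150:370,::-1],None,fx=3.5,fy=3.5))
E
```

```text
wheel bottom [ 0.5635 -0.1429  0.0798] along -87.2 across -3.4 up [ 0.015 -0.036  0.999] rx yaw 1.515 F [-0.6 -0.3 -4.4] t 14.425
[[-0.106, -0.993, 0.057], [0.009, 0.056, 0.998], [-0.994, 0.107, 0.003]]
cur jaw 1.514 turn 0.003 n 2
[1, 8.7, -2.6, 1.1, np.float64(0.001)]
[1, 8.6, -2.7, 1.1, np.float64(0.001)]
```

View pics/w14.png

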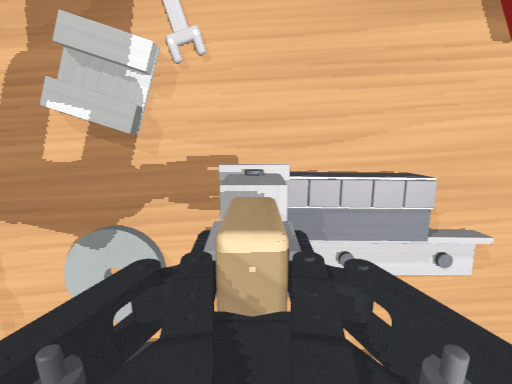

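View pics/s14.png

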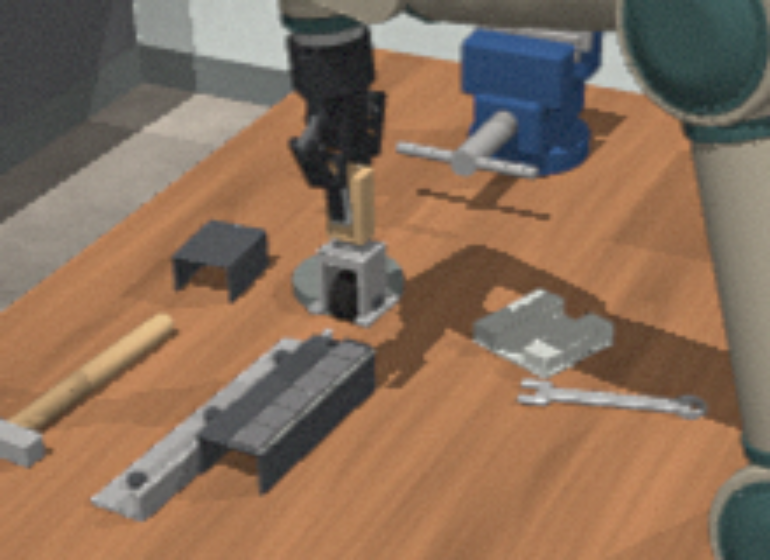

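```bash
python3 - <<'E'
from station import env,cams
from h import *
s=env.state()
L=[strip(98.5,-14.5),strip(98.5,14.5),strip(-33,-14.5),strip(-33,14.5)]
print(proj(cams.grab_frame("wrist"),np.array(L),s).round(0).tolist())
f=cams.grab_frame("wrist");cv2.imwrite("pics/w14c.png",cv2.resize(f["color"][150:260,200:450,::-1],None,fx=3.2,fy=3.2,interpolation=cv2.INTER_CUBIC))
g=cams.grab_frame("top");cv2.imwrite("pics/t14.png",cv2.resize(g["color"][120:260,215:385,::-1],None,fx=4.5,fy=4.2857,interpolation=cv2.INTER_CUBIC))
E
```

```text
[[440.0, 181.0], [437.0, 209.0], [311.0, 181.0], [310.0, 209.0]]
```

View pics/w14c.png

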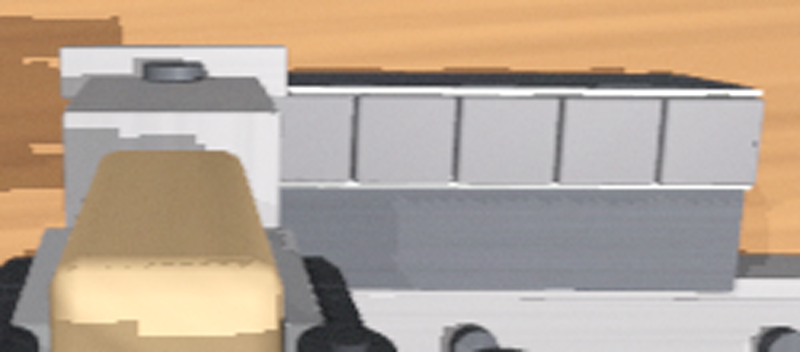

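Emit:
apply_moves([
  [1,9,-3,1,0],
  [1,9,-2,1,0],
  [1,4,0,0,0],
  [1,0,0,0,0],
])

```text
clock: 15.18
tcp_pos: [0.5684, -0.1492, 0.1795]
tool_rot: [1.549, 1.464, 3.056]
ft_force: [-0.5, -0.1, -4.1]
width: 0.027
```

```bash
python3 - <<'E'
from station import env,cams
from h import *
s=env.state();wheel(s)
f=cams.grab_frame("side"); cv2.imwrite("pics/s15.png",cv2.resize(f["color"][130:210,190:290,::-1],None,fx=7,fy=7,interpolation=cv2.INTER_CUBIC))
E
```

```text
wheel bottom [ 0.5646 -0.1446  0.0564] along -88.8 across -2.3 up [ 0.015 -0.035  0.999] rx yaw 1.508 F [-0.5 -0.1 -4.1] t 15.175
```

View pics/s15.png

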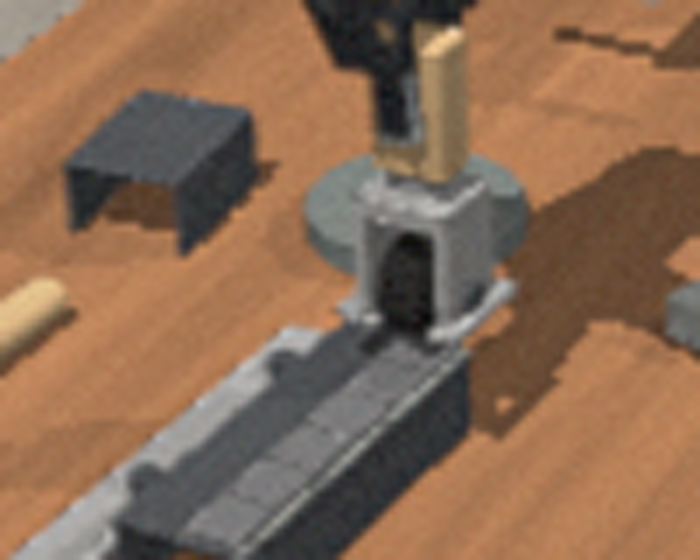

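The wheel is over section 1 and centred on the strip. Pressing down now.

Emit:
apply_moves([
  [1,4,0,2,0],
  [1,4,0,2,0],
  [1,4,0,0,0],
  [1,4,0,0,0],
])

```text
clock: 15.72
tcp_pos: [0.5686, -0.1454, 0.1702]
tool_rot: [1.576, 1.473, 3.083]
ft_force: [-5.5, 1.2, 22.3]
width: 0.0274
```

```bash
python3 - <<'E'
from station import env,cams
from h import *
s=env.state();wheel(s)
E
```

```text
wheel bottom [ 0.5658 -0.1412  0.0471] along -85.3 across -1.2 up [ 0.006 -0.032  0.999] rx yaw 1.508 F [-5.5  1.2 22.3] t 15.725
```

Emit:
apply_moves([
  [1,2,0,8,0],
  [1,2,0,10,0],
  [1,2,0,10,0],
  [1,2,0,10,0],
])

```text
clock: 16.23
tcp_pos: [0.5702, -0.1092, 0.1705]
tool_rot: [1.646, 1.479, -3.134]
ft_force: [-3.9, 0.0, 7.2]
width: 0.027
```

```bash
python3 - <<'E'
from station import env,cams
from h import *
s=env.state();wheel(s)
f=cams.grab_frame("side"); cv2.imwrite("pics/s16.png",cv2.resize(f["color"][130:230,180:290,::-1],None,fx=6,fy=6,interpolation=cv2.INTER_CUBIC))
E
```

```text
wheel bottom [ 0.5681 -0.1058  0.0474] along -49.9 across -1.0 up [ 0.001 -0.025  1.   ] rx yaw 1.506 F [-3.9  0.   7.2] t 16.225
```

View pics/s16.png

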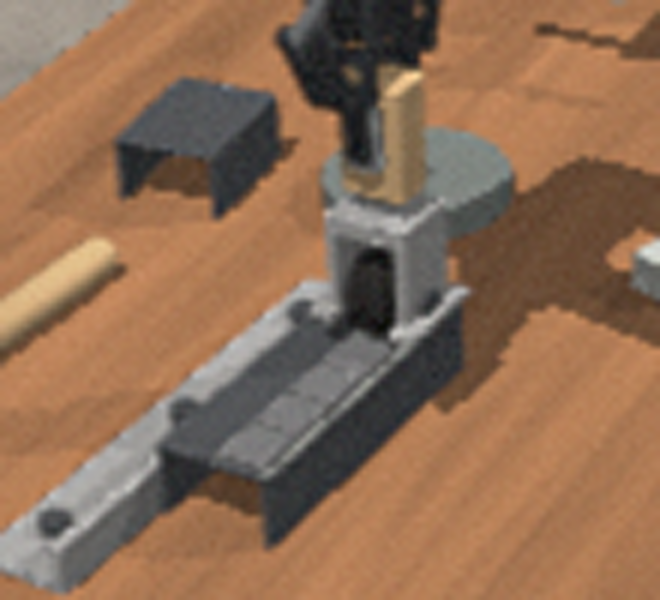

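Emit:
apply_moves([
  [1,3,0,8,0],
  [1,3,0,8,0],
  [1,3,0,9,0],
  [1,3,0,9,0],
])

```text
clock: 16.77
tcp_pos: [0.572, -0.0759, 0.1704]
tool_rot: [1.734, 1.487, -3.047]
ft_force: [-6.0, -0.1, 12.6]
width: 0.0272
```

```bash
python3 - <<'E'
from station import env,cams
from h import *
s=env.state();wheel(s)
E
```

```text
wheel bottom [ 0.571  -0.0734  0.0473] along -17.4 across -0.0 up [-0.008 -0.018  1.   ] rx yaw 1.505 F [-6.  -0.1 12.6] t 16.775
```

Emit:
apply_moves([
  [1,3,0,9,0],
  [1,3,0.5,9,0],
  [1,3,0.5,9,0],
  [1,3,0.5,9,0],
])

```text
clock: 17.27
tcp_pos: [0.5729, -0.0411, 0.1705]
tool_rot: [1.841, 1.496, -2.942]
ft_force: [-4.7, -1.1, 12.1]
width: 0.0268
```

```bash
python3 - <<'E'
from station import env,cams
from h import *
s=env.state();wheel(s)
E
```

```text
wheel bottom [ 0.5731 -0.0395  0.0473] along 16.5 across 0.2 up [-0.018 -0.011  1.   ] rx yaw 1.503 F [-4.7 -1.1 12.1] t 17.275
```

Emit:
apply_moves([
  [1,3,0.5,9,0],
  [1,3,0.5,9,0],
  [1,3,0.5,9,0],
  [1,3,0.5,9,0],
])

```text
clock: 17.77
tcp_pos: [0.574, -0.0063, 0.1705]
tool_rot: [1.971, 1.506, -2.814]
ft_force: [-4.5, -1.2, 12.4]
width: 0.0273
```

```bash
python3 - <<'E'
from station import env,cams
from h import *
s=env.state();wheel(s)
E
```

```text
wheel bottom [ 0.5756 -0.0054  0.0473] along 50.7 across 0.7 up [-0.03  -0.004  1.   ] rx yaw 1.502 F [-4.5 -1.2 12.4] t 17.775
```

Emit:
apply_moves([
  [1,3,1,9,0],
  [1,3,1,9,0],
  [1,3,1,9,0],
  [1,3,0,8,0],
  [1,3,0,0,0],
])

```text
clock: 18.4
tcp_pos: [0.5749, 0.0287, 0.1705]
tool_rot: [2.151, 1.519, -2.634]
ft_force: [-5.6, 1.0, 10.9]
width: 0.0269
```

```bash
python3 - <<'E'
from station import env,cams
from h import *
s=env.state();wheel(s)
f=cams.grab_frame("side"); cv2.imwrite("pics/s17.png",cv2.resize(f["color"][110:240,170:300,::-1],None,fx=4.6,fy=4.6,interpolation=cv2.INTER_CUBIC))
f=cams.grab_frame("wrist"); cv2.imwrite("pics/w17.png",f["color"][:,:,::-1])
E
```

```text
wheel bottom [0.5785 0.029  0.0474] along 85.2 across 1.6 up [-0.046  0.     0.999] rx yaw 1.502 F [-5.6  1.  10.9] t 18.4
```

View pics/s17.png

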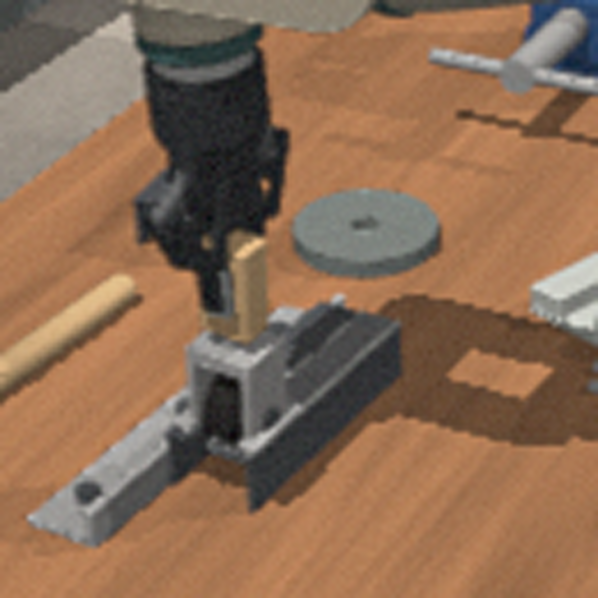

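View pics/w17.png

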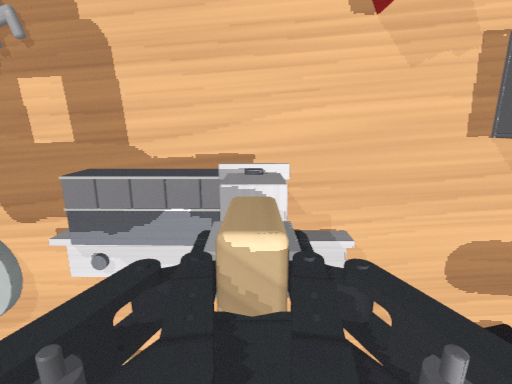

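Emit:
apply_moves([
  [1,-15,0,0,0],
  [1,-25,2,0,0],
  [1,-15,0,-20,0],
  [1,0,0,-40,0],
  [1,0,0,-40,0],
  [1,0,0,0,0],
])

```text
clock: 19.25
tcp_pos: [0.5678, -0.075, 0.2311]
tool_rot: [2.175, 1.518, -2.609]
ft_force: [0.1, 0.9, -4.0]
width: 0.0272
```

```bash
python3 - <<'E'
from station import env,cams
from h import *
s=env.state();wheel(s);print(axes(s).round(3).tolist())
f=cams.grab_frame("side"); cv2.imwrite("pics/s18.png",cv2.resize(f["color"][100:230,170:300,::-1],None,fx=4.6,fy=4.6,interpolation=cv2.INTER_CUBIC))
f=cams.grab_frame("wrist"); cv2.imwrite("pics/w18.png",f["color"][:,:,::-1])
E
```

```text
wheel bottom [ 0.5714 -0.0748  0.1079] along -18.8 across 0.5 up [-0.046  0.002  0.999] rx yaw 1.502 F [ 0.1  0.9 -4. ] t 19.25
[[-0.045, -0.996, 0.072], [-0.027, 0.073, 0.997], [-0.999, 0.043, -0.03]]
```

View pics/s18.png

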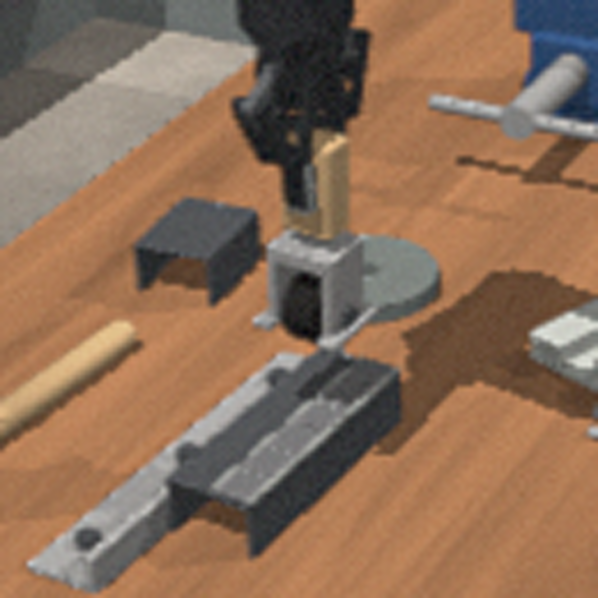

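View pics/w18.png

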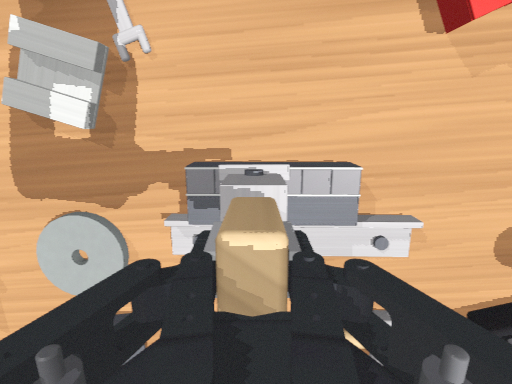

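The wheel height read 47.1–47.4 mm at all six section centres, which is the stop height, so the strip is down. The side view shows it flat, with the channel still on the fence. Next I'll take the roller back to its rest.

```bash
python3 - <<'E'
from station import env,cams
from h import *
s=env.state()
planw(s,[.4306,-.3053,.080],yaw=1.196,n=8)
E
```

```text
cur jaw 1.502 turn 0.309 n 8
[1, 5.0, 15.5, -29.8, np.float64(0.039)]
[1, 5.0, 14.3, -30.4, np.float64(0.039)]
[1, 5.0, 13.1, -30.9, np.float64(0.039)]
[1, 5.0, 11.9, -31.4, np.float64(0.039)]
[1, 5.0, 10.6, -31.9, np.float64(0.039)]
[1, 5.0, 9.4, -32.3, np.float64(0.039)]
[1, 5.0, 8.1, -32.6, np.float64(0.039)]
[1, 5.1, 6.9, -32.8, np.float64(0.039)]
```

Emit:
apply_moves([
  [1,0,15,-29,0.039],
  [1,2,14,-30,0.039],
  [1,2,13,-31,0.039],
  [1,2,12,-31,0.039],
  [1,2,11,-32,0.039],
  [1,2,9,-32,0.039],
  [1,2,8,-32,0.039],
  [1,0,5,-22,0.036],
])

```text
clock: 20.35
tcp_pos: [0.4328, -0.2893, 0.229]
tool_rot: [2.404, 1.518, -2.683]
ft_force: [0.3, 0.5, -4.9]
width: 0.0274
```

```bash
python3 - <<'E'
from station import env,cams
from h import *
s=env.state();wheel(s)
planw(s,[.4306,-.3053,.055],yaw=1.196,n=3)
E
```

```text
wheel bottom [ 0.4369 -0.2917  0.1058] along -243.1 across -121.2 up [-0.048  0.026  0.999] rx yaw 1.2 F [ 0.3  0.5 -4.9] t 20.35
cur jaw 1.197 turn 0.004 n 3
[1, 17.1, -0.3, -4.3, np.float64(0.001)]
[1, 17.1, -0.3, -4.3, np.float64(0.001)]
[1, 17.2, -0.4, -4.3, np.float64(0.001)]
```

Emit:
apply_moves([
  [1,14,0,-5,0.001],
  [1,14,0,-4,0.001],
  [1,12,0,-4,0.001],
  [1,8,0,0,0],
  [1,0,0,0,0],
])

```text
clock: 20.98
tcp_pos: [0.4261, -0.3007, 0.1766]
tool_rot: [2.336, 1.518, -2.75]
ft_force: [0.6, -1.1, -3.1]
width: 0.0273
```

```bash
python3 - <<'E'
from station import env,cams
from h import *
s=env.state();wheel(s)
planw(s,[.4306,-.3053,.030],yaw=1.196,n=3)
f=cams.grab_frame("wrist"); cv2.imwrite("pics/w19.png",f["color"][:,:,::-1])
f=cams.grab_frame("side"); cv2.imwrite("pics/s19.png",cv2.resize(f["color"][90:220,250:380,::-1],None,fx=4.6,fy=4.6,interpolation=cv2.INTER_CUBIC))
E
```

```text
wheel bottom [ 0.4299 -0.3027  0.0535] along -254.5 across -127.5 up [-0.046  0.023  0.999] rx yaw 1.201 F [ 0.6 -1.1 -3.1] t 20.975
cur jaw 1.198 turn 0.005 n 3
[1, 7.8, -0.8, -0.4, np.float64(0.002)]
[1, 7.8, -0.8, -0.4, np.float64(0.002)]
[1, 7.9, -0.9, -0.4, np.float64(0.002)]
```

View pics/w19.png

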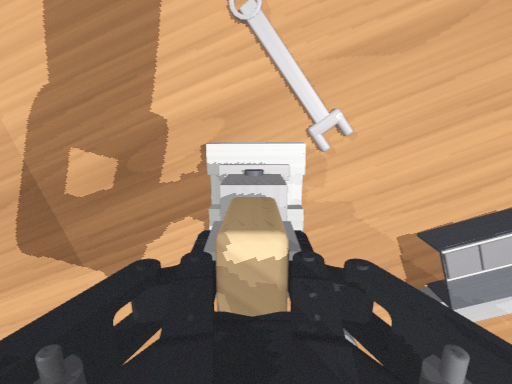

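View pics/s19.png

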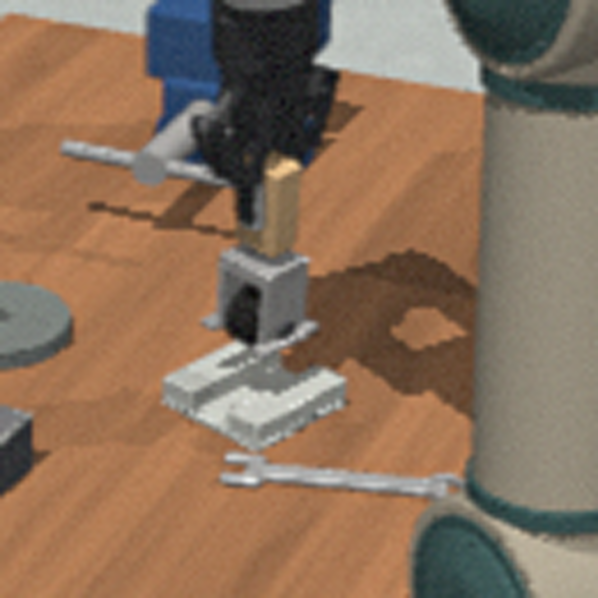

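Emit:
apply_moves([
  [1,8,-1,0,0.002],
  [1,8,-1,-1,0.002],
  [1,8,-1,-1,0],
  [1,0,0,0,0],
])

```text
clock: 21.58
tcp_pos: [0.4278, -0.3049, 0.1528]
tool_rot: [2.396, 1.519, -2.694]
ft_force: [-0.0, 0.5, -3.9]
width: 0.0268
```

```bash
python3 - <<'E'
from station import env,cams
from h import *
s=env.state();wheel(s)
planw(s,[.4306,-.3053,.010],yaw=1.196,n=3)
f=cams.grab_frame("wrist"); cv2.imwrite("pics/w20.png",cv2.resize(f["color"][120:300,160:360,::-1],None,fx=3,fy=3))
E
```

```text
wheel bottom [ 0.4319 -0.3071  0.0296] along -258.8 across -125.2 up [-0.048  0.026  0.999] rx yaw 1.197 F [-0.   0.5 -3.9] t 21.575
cur jaw 1.193 turn 0.001 n 3
[1, 6.5, 0.4, 0.7, np.float64(0.0)]
[1, 6.6, 0.4, 0.6, np.float64(0.0)]
[1, 6.5, 0.4, 0.7, np.float64(0.0)]
```

View pics/w20.png

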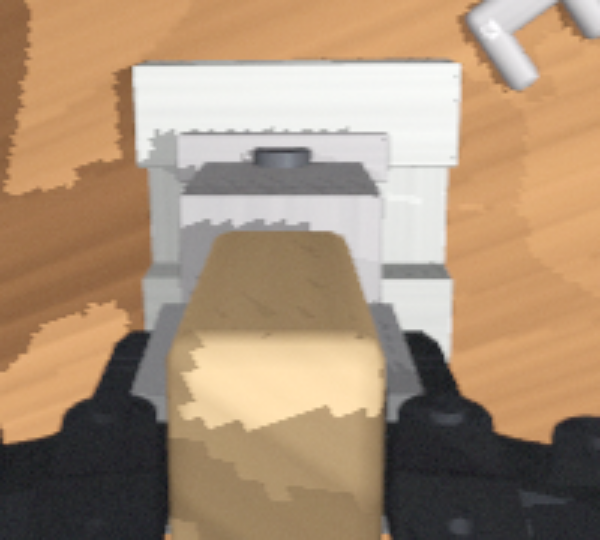

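Emit:
apply_moves([
  [1,6,0,1,0],
  [1,6,0,1,0],
  [1,3,0,0,0],
  [1,0,0,0,0],
])

```text
clock: 22.12
tcp_pos: [0.4282, -0.3034, 0.1376]
tool_rot: [2.424, 1.52, -2.667]
ft_force: [-0.5, 0.2, -5.1]
width: 0.0272
```

```bash
python3 - <<'E'
from station import env,cams
from h import *
s=env.state();wheel(s)
E
```

```text
wheel bottom [ 0.4325 -0.3058  0.0145] along -257.4 across -124.7 up [-0.05   0.027  0.998] rx yaw 1.197 F [-0.5  0.2 -5.1] t 22.125
```

Still in free air with no contact force, and the wheel is inside the slot (z 0.0145). Setting it down the rest of the way.

Emit:
apply_moves([
  [1,2,0,0,0],
  [1,2,0,0,0],
  [1,2,0,0,0],
])

```text
clock: 22.5
tcp_pos: [0.4287, -0.304, 0.1346]
tool_rot: [2.481, 1.522, -2.61]
ft_force: [-2.8, 2.6, 10.4]
width: 0.0268
```

```bash
python3 - <<'E'
from station import env,cams
from h import *
s=env.state();wheel(s)
E
```

```text
wheel bottom [ 0.4334 -0.3066  0.0115] along -258.1 across -123.8 up [-0.052  0.028  0.998] rx yaw 1.197 F [-2.8  2.6 10.4] t 22.5
```

Emit:
apply_moves([
  [0.9,0,0,0,0],
  [0.7,0,0,0,0],
  [0.4,0,0,0,0],
  [0,0,0,0,0],
  [0,0,0,0,0],
], squeeze=20)

```text
clock: 23.12
tcp_pos: [0.4295, -0.3048, 0.1362]
tool_rot: [2.562, 1.523, -2.528]
ft_force: [0.0, -0.9, 0.9]
width: 0.0794
```

```bash
python3 - <<'E'
from station import env,cams
from h import *
s=env.state();print(s["tcp_pos"],s["width"],s["ft_force"])
plan(s,s["tcp_pos"]+[0,0,.12],n=4)
f=cams.grab_frame("wrist"); cv2.imwrite("pics/w21.png",f["color"][:,:,::-1])
E
```

```text
[ 0.4295048  -0.30480242  0.13617283] 0.07937544450794974 [ 0.01573586 -0.92486635  0.91144278]
cur jaw 1.193 turn 0 n 4
[0.0, -30.0, 0.8, -1.2, 0.0]
[0.0, -30.0, 0.8, -1.2, 0.0]
[0.0, -29.9, 0.8, -1.2, 0.0]
[0.0, -30.0, 0.8, -1.2, 0.0]
```

View pics/w21.png

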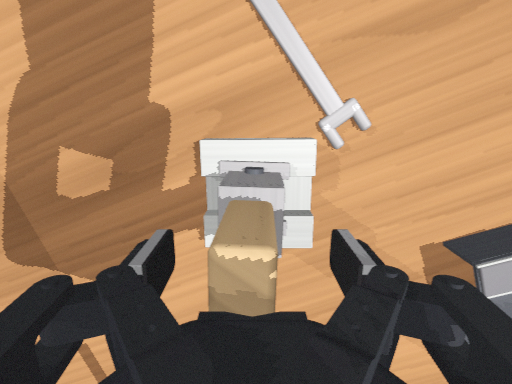

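Emit:
apply_moves([
  [0,-15,0,0,0],
  [0,-30,1,-1,0],
  [0,-30,1,-1,0],
  [0,-30,1,-1,0],
  [0,-20,0,0,0],
  [0,0,30,0,0],
  [0,0,30,0,0],
  [0,0,0,0,0],
])

```text
clock: 24.18
tcp_pos: [0.3743, -0.2804, 0.2761]
tool_rot: [2.771, 1.524, -2.32]
ft_force: [-0.3, 0.1, -0.3]
width: 0.0855
```

```bash
python3 - <<'E'
from station import env,cams
from h import *
s=env.state();print(s["tcp_pos"],s["width"],s["ft_force"],s["clock"])
f=cams.grab_frame("wrist"); cv2.imwrite("pics/w22.png",f["color"][:,:,::-1])
P=np.array([.4306,-.3053]);u=np.array([np.cos(1.196),np.sin(1.196)]);v=np.array([-u[1],u[0]])
print(proj(f,np.array([[*(P+u*a/1000+v*b/1000),.168] for a,b in((-14,20),(14,20),(14,-20),(-14,-20))]),s).round(0).tolist())
f=cams.grab_frame("side"); cv2.imwrite("pics/s22.png",cv2.resize(f["color"][100:230,170:370,::-1],None,fx=4,fy=4,interpolation=cv2.INTER_CUBIC))
f=cams.grab_frame("top"); cv2.imwrite("pics/t22.png",cv2.resize(f["color"][110:260,200:385,::-1],None,fx=4,fy=4,interpolation=cv2.INTER_CUBIC))
E
```

```text
[ 0.37425269 -0.28036718  0.2761464 ] 0.08545902741928081 [-0.33823859  0.06021869 -0.30906425] 24.175
[[239.0, 237.0], [270.0, 238.0], [269.0, 277.0], [239.0, 277.0]]
```

View pics/w22.png

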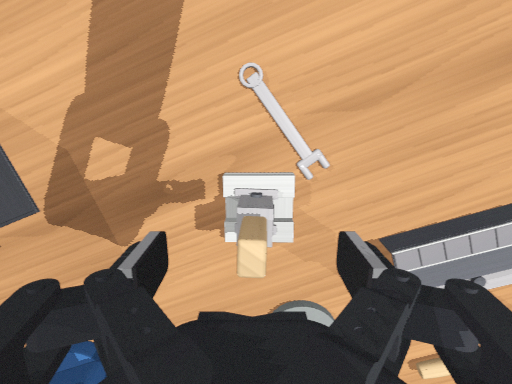

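View pics/s22.png

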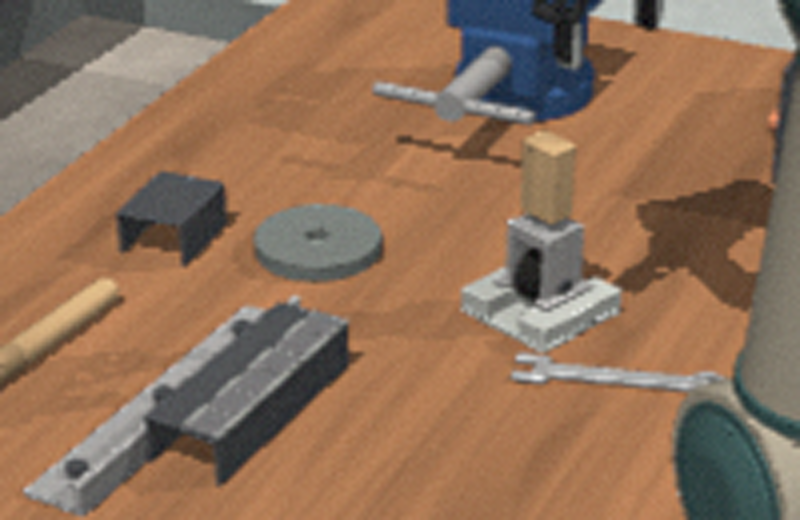

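View pics/t22.png

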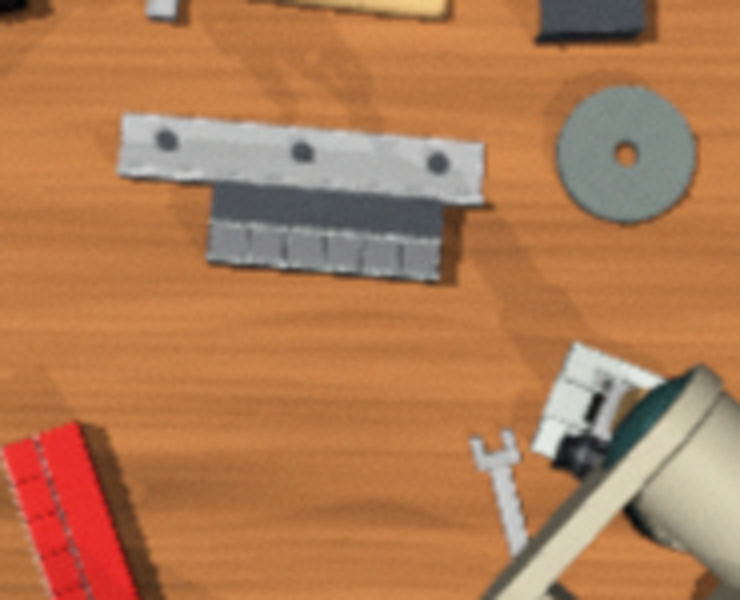

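The roller stands upright on its rest and the channel is flush. There's plenty of time, so I'll take one close look at the strip heights.

```bash
python3 - <<'E'
from station import env
from h import *
plan(env.state(),[.50,-.06,.17],jaw=1.51,n=7)
E
```

```text
cur jaw 1.194 turn -0.316 n 7
[0.0, 13.4, -5.2, 36.5, np.float64(-0.045)]
[0.0, 13.3, -6.8, 36.2, np.float64(-0.045)]
[0.0, 13.4, -8.5, 35.9, np.float64(-0.045)]
[0.0, 13.3, -10.0, 35.4, np.float64(-0.045)]
[0.0, 13.4, -11.6, 35.0, np.float64(-0.045)]
[0.0, 13.3, -13.2, 34.4, np.float64(-0.045)]
[0.0, 13.4, -14.8, 33.7, np.float64(-0.045)]
```

Emit:
apply_moves([
  [0,0,-5,36,-0.045],
  [0,0,-7,36,-0.045],
  [0,0,-8,36,-0.045],
  [0,15,-10,35,-0.045],
  [0,25,-12,35,-0.045],
  [0,25,-13,34,-0.045],
  [0,20,-10,25,-0.045],
  [0,0,0,0,0],
])

```text
clock: 25.32
tcp_pos: [0.5011, -0.0622, 0.1742]
tool_rot: [2.344, 1.522, -2.42]
ft_force: [-0.7, 0.0, -0.0]
width: 0.0855
```

```bash
python3 - <<'E'
from station import env,cams
from h import *
s=env.state();print(s["tcp_pos"],s["clock"])
f=cams.grab_frame("wrist"); cv2.imwrite("pics/w23.png",f["color"][:,:,::-1])
cv2.imwrite("pics/w23c.png",cv2.resize(f["color"][180:320,130:390,::-1],None,fx=3,fy=3,interpolation=cv2.INTER_CUBIC))
E
```

```text
[ 0.50111497 -0.06223686  0.1742164 ] 25.325
```

View pics/w23c.png

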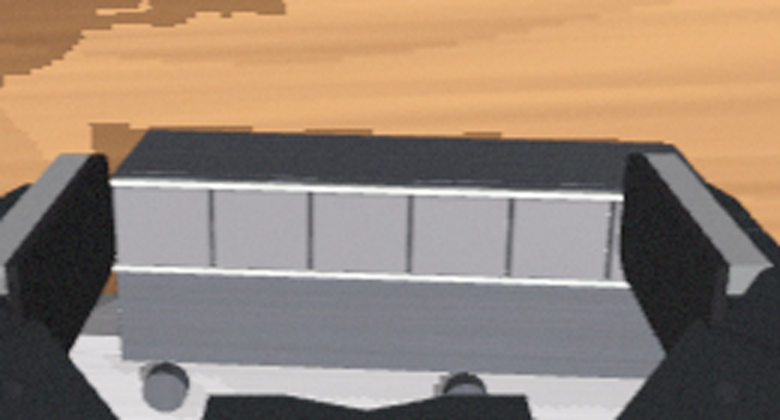

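All the section edges line up in one straight line, and the channel is flush with the fence. The robot is touching nothing, so I'm handing in.

```bash
python3 - <<'E'
from station import order
print(order.close_job())
E
```

```text
the job is handed in; nothing more can be done
None
```

The job is handed in, and all my last checks look good; the hand-in gave no verdict. The robot's clock read 25.3 s at the last check.

- **Channel:** I pushed it with the open gripper until the force rose to about 35 N and it stopped. The last close view shows it still flush along the fence.
- **Strip:** I rolled it from section 1 to section 6 with roughly 12–27 N on the wheel. The wheel height worked out at 47.1–47.4 mm at each of the six section centres, within 1 mm of the 48 mm stop. In the last close view the sections I could see form one even line. I judged "fully down" from these, since the section joints can't be read directly.
- **Roller:** it stands upright on its rest, in its starting spot to within a few pixels in the wrist view. In the pictures of the work area, the wrench and discs look where they were. I didn't take a last picture of the bin or can, but the arm never came near them.

**What went wrong along the way:**
- **Upward force while pushing:** the tool felt 4–10 N upwards, so I backed off twice to check the fingers weren't on the strip.
- **Tool too low:** it came in about 12 mm low on one approach, close to the strip, and I reset the height before going on. The sections looked even in the next clear view.
- **Tool tilt:** the tool picked up a tilt of up to 0.11 rad that I couldn't command away. The roller was therefore set down leaning about 0.06 rad, and it settled flat when I let go.

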